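# Charge the polishing drum with ceramic pellets

### The job

With the scoop, and without touching the pellets with the gripper, scoop pellets out of the stock tray and tip at least four of them into the open drum; none may be left lying outside the tray and the drum. Then stand the empty scoop upright in the middle of its mat and let go. Leave the drum standing in its place and do not disturb the bottle, jar and plaster model.

Things in the scene. Friction and masses are not known exactly. Their poses are not given: they have to be found in the camera images.
- scoop: steel scoop with an upright black grip, standing on the mat. Flat pan 100 (x) x 96 (y) mm, floor 2 thick; open mouth and lip at x = -50; side walls (32 high, 3 thick) from x = -25 to the rear wall at x = +50 (38 high). Grip: block 28 (x) x 20 (y), z = 62 to 126, centred at x = +42, y = 0; pinch it across y. Origin: centre of the pan's underside, z up. 0.25 kg
- scoop_grip (a point): point in the scoop's grip to pinch: x = +42, y = 0, z = +95 mm in the scoop's frame
- mat: dark rubber mat 200 (x) x 140 (y) x 4 mm, fixed; origin: centre of its underside, its top 4 mm above. The scoop's place
- tray: grey stock tray holding the pellets, fixed, open on top: outside 270 (x) x 128 (y) x 64 mm high, walls 4, floor 4 thick (floor at z = 4). Inside 120 wide. Its -x end (towards the robot) slopes up inside at 45 degrees from x = -91 (floor) to x = -131, z = 44; flat floor from x = -91 to +131; at the start no pellet lies beyond x = +20. Origin: centre of its underside
- drum: black open-topped round polishing drum standing loose on the bench, 160 mm across, 100 mm high, walls 4, floor 6 mm thick, 0.9 kg. Origin: centre of its underside
- drum_mid (a point): point on the drum's axis, 45 mm above its underside
- pellet0: white ceramic polishing pellet, a stubby rod with round ends, 22 mm across, 30 mm long along its x, 25 g; it rolls. Origin: its centre
- pellet1: white ceramic polishing pellet, a stubby rod with round ends, 22 mm across, 30 mm long along its x, 25 g; it rolls. Origin: its centre
- pellet2: white ceramic polishing pellet, a stubby rod with round ends, 22 mm across, 30 mm long along its x, 25 g; it rolls. Origin: its centre
- pellet3: white ceramic polishing pellet, a stubby rod with round ends, 22 mm across, 30 mm long along its x, 25 g; it rolls. Origin: its centre
- pellet4: white ceramic polishing pellet, a stubby rod with round ends, 22 mm across, 30 mm long along its x, 25 g; it rolls. Origin: its centre
- pellet5: white ceramic polishing pellet, a stubby rod with round ends, 22 mm across, 30 mm long along its x, 25 g; it rolls. Origin: its centre
- pellet6: white ceramic polishing pellet, a stubby rod with round ends, 22 mm across, 30 mm long along its x, 25 g; it rolls. Origin: its centre
- pellet7: white ceramic polishing pellet, a stubby rod with round ends, 22 mm across, 30 mm long along its x, 25 g; it rolls. Origin: its centre
- bottle: white bottle, 60 mm across, 140 mm high, a bystander; origin: centre of its underside
- model: plaster dental model, 75 x 80 mm, about 49 mm high, a bystander; origin: centre of its underside
- jar: amber jar with lid, 68 mm across, 75 mm high, a bystander; origin: centre of its underside
Not all that is in view belongs to the job. Several things have the shape of the drum; the one meant has the colours described above.

How it is judged:
By the outcome, as a careful person would: the job done as asked, in the order asked, and still so for the second after the job is handed in, with the robot touching nothing.
It also fails if it takes over 72 s, if anything falls off the work surface, if the arm or the gripper's body presses on something with over 40 N, if the wrist force passes 120 N, or if a joint passes its speed limit or range.

### The arm

A 6-joint arm with a two-finger parallel gripper is mounted at the origin on the work surface. World frame = base frame: x ahead of the robot, y to its left, z up, the work surface at z = 0. Lengths are in mm, angles in rad, forces in N, time in s.
With the tool pointing down it reaches from about 350 to 775 mm from the base axis. Payload 7.3 kg.
Tool frame: the origin (TCP) lies at the very end of the fingers, on their centre line; the grasp point (between the pads) lies 19 mm behind it; z points along the fingers, y is the line along which they close (so a half turn about z gives the same grasp; the last joint's range is limited). The gripper opens to 92 mm and grips with 3 to 60 N. Pads are 19 mm wide; open, the fingers measure 130 mm over their backs; the gripper's body (75 mm by 190 mm) begins 47 mm behind the grasp point.
Start: joints at [-1.405, 0.342, 1.524, -0, 1.275, -0.146], TCP at [161.078, -499.699, 226.741] pointing down, gripper open.
Joint ranges: [-2.53, 2.53], [-0.77, 2.02], [0.04, 2.7], [-1, 4.14], [0.28, 2.66], [-3.11, 3.11]. Speed limits (rad/s): [2.57, 2.57, 3.14, 3.14, 3.14, 3.14].

### API

Orientations are given as [roll, pitch, yaw] about the fixed x, y, z axes, in that order (R = Rz(yaw) Ry(pitch) Rx(roll)).
In Python, from plant import bot gives the robot as it stands.
- The arm moves only by the tool jog_arm, never from a script. Its argument "targets" is a list of rows, each an object with "xyz": the shift along the tool's x, y, z as a fraction of full scale, a list of three; "spin": the turn about the tool's z as a fraction of full scale. In form: [{"xyz": [x, y, z], "spin": spin}, ...]. A call has exactly 10 rows; each row shifts and turns the commanded pose from where the row before left it, along the tool's axes as they then stand; what a row does not reach is not made up. Full scale, the value 1, is 80 mm for a shift and 0.1 rad for a turn. A row lasts 1/8 s, in which the tool goes at most 62.5 mm and 10.7 degrees, less where a joint would pass 70% of its speed; a pose out of reach is approached as far as the arm can. A call with a number of a shift or a turn outside -1 to 1 is refused whole. A call with a gripper value outside its range is refused whole. "gripper" is the opening in per cent of the stroke, from 0 (shut) to 100 (fully open), set as the call begins (left out, the last holds). The fingers move at their own pace and stop on an object; the grip force is fixed at half the most. Time passes only in rows, so rows that do not move let the fingers close, or fill a call up. It gives the time, the measured TCP pose, the force, the opening and the grip force at its end, in the units of the state.
- bot.get_obs(): the state, without advancing time (a new reading comes with each control period).
- bot.capture(name): name is "side" or "top"; returns the picture (400x640x3 uint8, blue, green, red); there is no depth.
- bot.get_calibration(name): a dict with "vfov" (degrees; the focal length in pixels is half the picture's height over the tangent of half this angle, whatever the lens; pixels are square), "cx", "cy" (the principal point, pixels), "eye" and "rotation" of the camera in the world. Camera axes: x right, y down, z forward; pixel columns grow to the right and rows downward; lengths in mm; the calibration is good to about 2 mm. A picture is of the moment at which its call begins. get_calibration takes no time and is no camera call.
- bot.close_job(): hands the job in; it is judged then, once.
The state is a dict: "time": time; "joint_positions": joint angles; "dq": joint speeds; "tau": joint torques, N m; "tool_pos": TCP position; "tcp_rot": TCP orientation; "contact_force": force on the tool from outside, world axes, zero at the start; "moment": the same for the moment, N m; "grip_width": finger opening in mm; "finger_force": force on a finger pad.
Only numpy, scipy, OpenCV 4.12 (cv2) and the standard library are available. Lean on these libraries where they do the work, as an engineer would, in place of code of your own. Each camera call takes 0.05 s, during which the arm holds its last target. There are 200 camera calls.

## Working session

There is one attempt and no reset: what is moved stays moved. The work goes in short steps, Python scripts to look and compute and a tool call to move; the robot and the scene stay as the last step left them, time stands still between calls to the robot, and variables do not carry over. Pictures are saved under pics/ and viewed, at most 10 in all, crops included, and the job is handed in when it is done.

Besides the shell and the picture viewer there is one more tool, called by a JSON object that holds its "op" and its "data", one argument or row to a line. jog_arm: Moves the arm, as the interface text tells. Shift numbers are shares of 80 mm and turn numbers shares of 0.1 rad, none past 1 either way. Its arguments: {"type":"object","properties":{"targets":{"type":"array","items":{"type":"object","properties":{"xyz":{"type":"array","items":{"type":"number"}},"spin":{"type":"number"}}}},"gripper":{"type":"number"}},"required":["targets"]}

```bash
ls; mkdir -p pics
python3 - <<'E'
from plant import bot
import cv2
for n in("side","top"):
    cv2.imwrite(f"pics/{n}0.png",bot.capture(n)); print(n,bot.get_calibration(n))
print(bot.get_obs())
E
```

```text
pics
side {'vfov': 43.46639823299676, 'cx': 323.7583470571194, 'cy': 196.03347287420812, 'eye': array([ 293.17800495, 1147.85960649, 1154.24811825]), 'rotation': array([-2.29808067, -0.00407929, -2.89770457])}
top {'vfov': 48.534556366142056, 'cx': 324.20472242474517, 'cy': 199.45518921098287, 'eye': array([ 410.57696534,   13.11160101, 1315.73925556]), 'rotation': array([-3.01592008, -0.00788085, -1.54234044])}
{'time': 0.1, 'joint_positions': array([-1.40501710e+00,  3.42637290e-01,  1.52490501e+00,  1.94958636e-05,
        1.27543536e+00, -1.46016346e-01]), 'dq': array([ 0.00130109, -0.00250313, -0.00172323,  0.00024675, -0.00035166,
        0.00088143]), 'tau': array([ 1.53541940e-03, -4.32005882e+01, -2.44693869e+01,  7.20076030e-02,
        5.26431471e-02, -4.73461262e-05]), 'tool_pos': array([ 161.0109392 , -499.31580317,  226.12840764]), 'tcp_rot': array([-3.14022510e+00, -2.19960847e-04,  3.11789738e-01]), 'contact_force': array([-0.10057573, -0.33457542, -0.50995193]), 'moment': array([-0.06352961, -0.02507516,  0.01401876]), 'finger_force': 0.0, 'grip_width': 91.67787338807256}
```

View pics/top0.png

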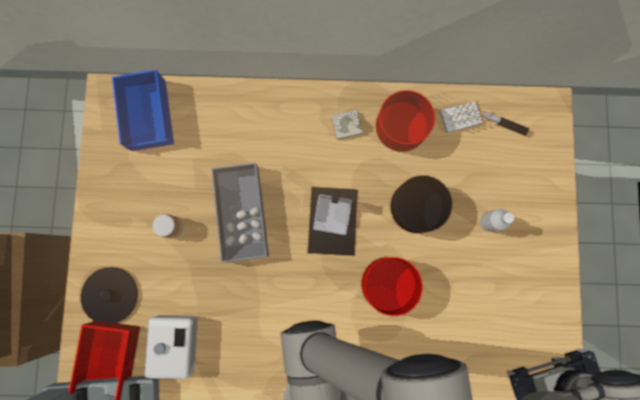

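View pics/side0.png

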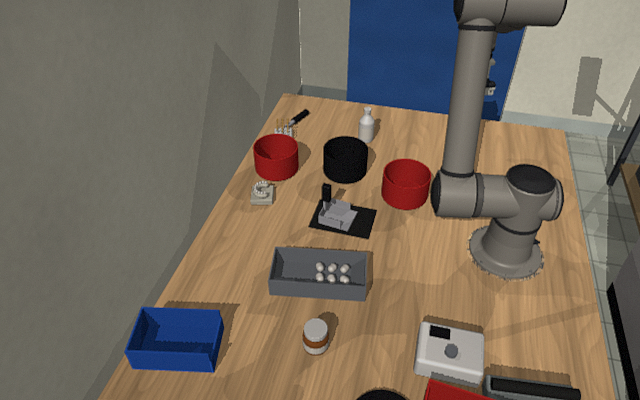

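Top view: the black open drum is at (421,204). Things it could be mistaken for are the red drums at (406,120) and (392,286) and the flat dark disc at (109,295). The mat is at (332,221) with the scoop on it, mouth towards the robot and grip at (335,200). The tray is at (240,213) with pellets at (243,225), the jar at (165,226), the bottle at (497,220) and the model at (347,124). By colour and open top I choose (421,204).

```bash
cat > h.py <<'E'
import numpy as np, cv2
from scipy.spatial.transform import Rotation as R
from plant import bot
def ray(n,uv):
    c=bot.get_calibration(n); f=200/np.tan(np.radians(c["vfov"]/2))
    d=np.array([(uv[0]-c["cx"])/f,(uv[1]-c["cy"])/f,1.])
    return c["eye"],R.from_euler("xyz",c["rotation"]).as_matrix()@d
def onz(n,uv,z):
    e,d=ray(n,uv); return (e+d*(z-e[2])/d[2])[:2]
def proj(n,p):
    c=bot.get_calibration(n); f=200/np.tan(np.radians(c["vfov"]/2))
    q=R.from_euler("xyz",c["rotation"]).as_matrix().T@(np.array(p,float)-c["eye"]); return np.array([c["cx"],c["cy"]])+f*q[:2]/q[2]
def rectz(n,cnt,z):
    P=np.array([onz(n,p,z) for p in cnt.reshape(-1,2).astype(float)],np.float32); return cv2.minAreaRect(P),P
def big(m):
    return max(cv2.findContours(m.astype(np.uint8),0,cv2.CHAIN_APPROX_NONE)[0],key=cv2.contourArea)
E
python3 - <<'E'
from h import *
t=cv2.imread("pics/top0.png"); s=cv2.imread("pics/side0.png")
t=t.astype(int); hsv=cv2.cvtColor(t.astype(np.uint8),cv2.COLOR_BGR2HSV)
sub=np.zeros(t.shape[:2],bool)
def win(x0,y0,x1,y1):
    w=np.zeros(t.shape[:2],bool); w[y0:y1,x0:x1]=1; return w
dark=t.max(2)<60
c=big(dark&win(385,165,458,240)); r,P=rectz("top",c,100); print("drum",cv2.minEnclosingCircle(P),r)
c=big((hsv[...,1]<70)&win(300,178,362,262)); r,P=rectz("top",c,4); print("mat",r)
c=big((hsv[...,1]<70)&win(205,155,275,268)); r,P=rectz("top",c,64); print("tray",r)
c=big((hsv[...,1]<60)&(t.min(2)>95)&win(305,185,358,240)); r,P=rectz("top",c,20); print("scoop",r)
# drum/others side check
print("drum in side px",proj("side",[*cv2.minEnclosingCircle(rectz('top',big(dark&win(385,165,458,240)),100)[1])[0],100]))
def crop(im,x0,y0,x1,y1,k): return cv2.resize(im[y0:y1,x0:x1].astype(np.uint8),None,fx=k,fy=k,interpolation=2)
a=crop(t,205,155,365,270,5); cv2.imwrite("pics/c1.png",a)
b=crop(s,255,120,415,310,3)
cv2.imwrite("pics/c2.png",b)
E
```

```text
drum ((556.4542236328125, -260.5401916503906), 82.84343719482422) ((556.1163330078125, -261.36309814453125), (147.123779296875, 163.2065887451172), 46.04536437988281)
mat ((507.0041809082031, -19.157691955566406), (126.83525848388672, 174.17860412597656), 87.33887481689453)
tray ((527.6412963867188, 247.78704833984375), (272.1725158691406, 133.34176635742188), 9.443375587463379)
scoop ((531.8011474609375, -16.50629425048828), (101.05474853515625, 107.60694122314453), 81.80171966552734)
drum in side px [346.52943722 149.76962889]
```

View pics/c1.png

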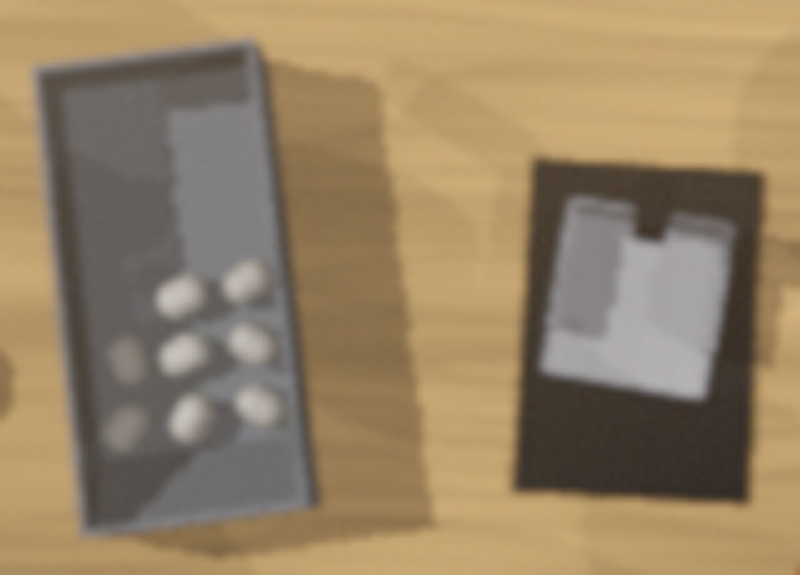

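View pics/c2.png

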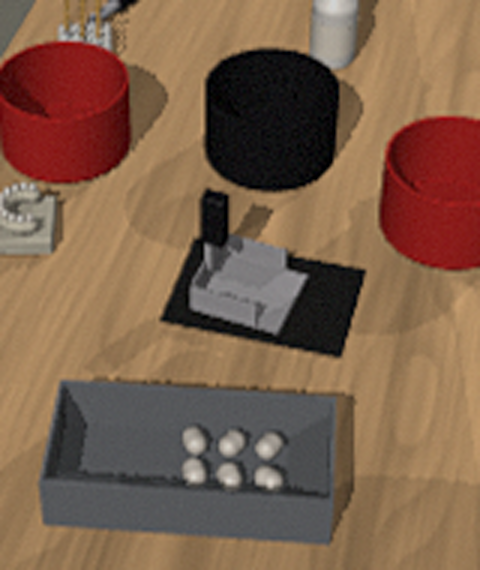

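Crop c1: tray corners are about (38,70), (255,43), (315,505), (85,530), with eight pellets in its lower half. The mat corners and the scoop lip, (540,375) to (707,400), are clear, and the scoop is turned a few degrees on the mat. Crop c2 confirms the black open drum and the scoop's grip.

Run:
```python
from h import *
o=lambda u,v:(205+(u-2)/5,155+(v-2)/5)
T=lambda u,v,z:onz("top",o(u,v),z)
tr=[T(38,70,64),T(255,43,64),T(315,505,64),T(85,530,64)]
print("tray",np.round(tr,1),np.mean(tr,0)); ax=(tr[0]+tr[1]-tr[2]-tr[3]); print("yaw",np.degrees(np.arctan2(ax[1],ax[0])),np.linalg.norm(ax)/2,np.linalg.norm(tr[0]-tr[1]))
m=[T(535,160,4),T(762,175,4),T(747,502,4),T(515,490,4)]
ax=(m[0]+m[1]-m[2]-m[3]);print("mat",np.mean(m,0),"yaw",np.degrees(np.arctan2(ax[1],ax[0])),np.linalg.norm(ax)/2,np.linalg.norm(m[0]-m[1]))
l,r=T(540,375,6),T(707,400,6); a,b=T(570,197,42),T(735,222,42)
ax=a+b-l-r; y=l-r; print("lip",l,r,np.linalg.norm(y),"rear",a,b,"len",np.linalg.norm(ax)/2)
print("yaw",np.degrees(np.arctan2(ax[1],ax[0])),np.degrees(np.arctan2(-y[0],y[1])),"ctr",(a+b+l+r)/4)
th=np.arctan2(ax[1],ax[0]); 
# grip in side view: black box; centre of top face ~ crop(214,195)/3
for p in[(214,196),(214,243)]:
    print("side ray grip z130/66", onz("side",(255+p[0]/3,120+p[1]/3),130 if p[1]<200 else 66))
g=(a+b+l+r)/4+42*np.array([np.cos(th),np.sin(th)]); print("grip",g)
for q in [(180,297),(247,282),(183,355),(250,345),(127,360),(190,418),(260,407),(127,428)]:
    p=T(*q,15)-np.mean(tr,0); t=np.arctan2(*(tr[0]+tr[1]-tr[2]-tr[3])[::-1]); print("pellet local",np.round([p[0]*np.cos(t)+p[1]*np.sin(t),-p[0]*np.sin(t)+p[1]*np.cos(t)]))
im=bot.capture("top"); hs=cv2.cvtColor(im,cv2.COLOR_BGR2HSV)
for n,(x,y),z in[("bottle",(500,220),70),("jar",(165,226),75),("model",(347,124),49)]: print(n,onz("top",(x,y),z))
```

```text
tray [[648.5 330.9]
 [668.  207.6]
 [406.1 161.5]
 [388.6 289.1]] [527.7981655  247.24673832]
yaw 9.563617008658953 264.5869636166549 124.84626835085247
mat [514.0070107  -19.07458941] yaw -1.546776877808081 195.33111454421288 136.07117396977688
lip [485.67409983  39.17141309] [473.79841391 -59.6860075 ] 99.56817524627705 rear [587.17636422  24.34721972] [575.38896875 -71.60848724] len 102.42323679256127
yaw -7.50249472303466 -6.8500840121746265 ctr [530.50946168 -16.94396548]
side ray grip z130/66 [571.3900608  -21.02003479]
side ray grip z130/66 [570.25232844 -18.38853429]
grip [572.14990712 -22.42787863]
pellet local [-2.  5.]
pellet local [  1. -35.]
pellet local [-36.   7.]
pellet local [-36. -32.]
pellet local [-35.  40.]
pellet local [-73.   7.]
pellet local [-73. -34.]
pellet local [-74.  44.]
bottle [ 524.3631959  -489.93353737]
jar [479.8480284  449.68964677]
model [796.52629807 -52.9977149 ]
```

{"op": "jog_arm", "data": {
  "gripper": 100,
  "targets": [
    {"xyz": [0, 0, 0], "spin": 0.876},
    {"xyz": [0, 0, 0], "spin": 0.876},
    {"xyz": [0, 0, 0], "spin": 0.876},
    {"xyz": [0, 0, 0], "spin": 0.876},
    {"xyz": [0, 0, 0], "spin": 0.876},
    {"xyz": [0.34, -0.52, 0], "spin": 0},
    {"xyz": [0.34, -0.52, 0], "spin": 0},
    {"xyz": [0.34, -0.52, 0], "spin": 0},
    {"xyz": [0.34, -0.52, 0], "spin": 0},
    {"xyz": [0.34, -0.52, 0], "spin": 0}
  ]
}}

```text
time: 1.4
tool_pos: [322.9, -309.1, 226.6]
tcp_rot: [-3.142, 0.0, -0.126]
contact_force: [-0.2, -1.4, 0.5]
grip_width: 91.7
finger_force: 0.0
```

{"op": "jog_arm", "data": {
  "targets": [
    {"xyz": [0.33, -0.495, 0], "spin": 0},
    {"xyz": [0.33, -0.495, 0], "spin": 0},
    {"xyz": [0.33, -0.495, 0], "spin": 0},
    {"xyz": [0.33, -0.495, 0], "spin": 0},
    {"xyz": [0.33, -0.495, 0], "spin": 0},
    {"xyz": [0.33, -0.495, 0], "spin": 0},
    {"xyz": [0.33, -0.495, 0], "spin": 0},
    {"xyz": [0.33, -0.495, 0], "spin": 0},
    {"xyz": [0, 0, 0.47], "spin": 0},
    {"xyz": [0, 0, 0.47], "spin": 0}
  ]
}}

```text
time: 2.65
tool_pos: [571.8, -22.0, 150.3]
tcp_rot: [3.141, -0.0, -0.125]
contact_force: [0.1, -0.5, -1.3]
grip_width: 91.9
finger_force: 0.0
```

Run:
```python
from h import *
s=bot.capture("side"); c=proj("side",[571,-21,115]).astype(int); print(c)
x0,y0=c[0]-70,c[1]-70
cv2.imwrite("pics/c3.png",cv2.resize(s[y0:y0+130,x0:x0+140],None,fx=4,fy=4,interpolation=2))
```

```text
[326 188]
```

View pics/c3.png

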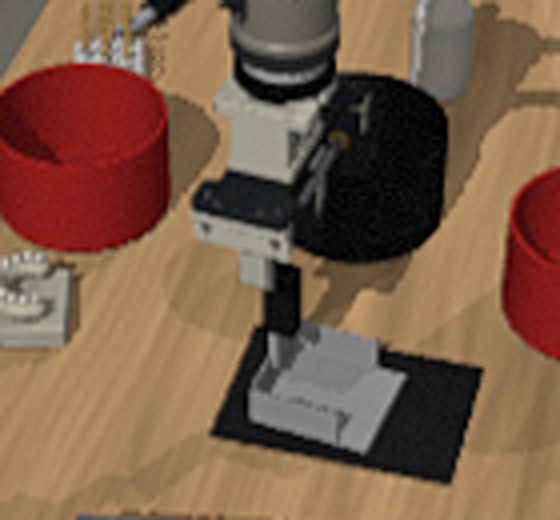

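The fingers straddle the black grip (at (283,300) in the crop), so I descend.

{"op": "jog_arm", "data": {
  "targets": [
    {"xyz": [0, 0, 0.2], "spin": 0},
    {"xyz": [0, 0, 0.2], "spin": 0},
    {"xyz": [0, 0, 0.2], "spin": 0},
    {"xyz": [0, 0, 0.15], "spin": 0},
    {"xyz": [0, 0, 0.13], "spin": 0},
    {"xyz": [0, 0, 0], "spin": 0},
    {"xyz": [0, 0, 0], "spin": 0},
    {"xyz": [0, 0, 0], "spin": 0},
    {"xyz": [0, 0, 0], "spin": 0},
    {"xyz": [0, 0, 0], "spin": 0}
  ]
}}

```text
time: 3.95
tool_pos: [571.7, -22.8, 81.3]
tcp_rot: [3.141, -0.0, -0.126]
contact_force: [0.6, 0.3, -0.1]
grip_width: 92.0
finger_force: 0.0
```

{"op": "jog_arm", "data": {
  "gripper": 0,
  "targets": [
    {"xyz": [0, 0, 0], "spin": 0},
    {"xyz": [0, 0, 0], "spin": 0},
    {"xyz": [0, 0, 0], "spin": 0},
    {"xyz": [0, 0, 0], "spin": 0},
    {"xyz": [0, 0, 0], "spin": 0},
    {"xyz": [0, 0, 0], "spin": 0},
    {"xyz": [0, 0, 0], "spin": 0},
    {"xyz": [0, 0, 0], "spin": 0},
    {"xyz": [0, 0, 0], "spin": 0},
    {"xyz": [0, 0, 0], "spin": 0}
  ]
}}

```text
time: 5.2
tool_pos: [571.5, -22.8, 81.1]
tcp_rot: [3.142, 0.0, -0.126]
contact_force: [-0.3, -0.0, -0.2]
grip_width: 20.2
finger_force: 29.9
```

{"op": "jog_arm", "data": {
  "targets": [
    {"xyz": [0, 0, -0.4], "spin": 0},
    {"xyz": [0, 0, -0.44], "spin": -0.977},
    {"xyz": [0, 0, -0.44], "spin": -0.977},
    {"xyz": [0, 0, 0], "spin": -0.976},
    {"xyz": [0.1, -0.3, 0], "spin": 0},
    {"xyz": [0.25, -0.56, 0], "spin": 0},
    {"xyz": [0.25, -0.56, 0], "spin": 0},
    {"xyz": [0.25, -0.56, 0], "spin": 0},
    {"xyz": [0.25, -0.56, 0], "spin": 0},
    {"xyz": [0.25, -0.56, 0], "spin": 0}
  ]
}}

```text
time: 6.45
tool_pos: [636.8, 241.2, 182.8]
tcp_rot: [3.141, 0.001, 0.167]
contact_force: [1.7, -0.3, -3.1]
grip_width: 20.2
finger_force: 29.9
```

{"op": "jog_arm", "data": {
  "targets": [
    {"xyz": [0.147, -0.319, 0], "spin": 0},
    {"xyz": [0, 0, 0], "spin": 0},
    {"xyz": [0, 0, 0], "spin": 0},
    {"xyz": [0, 0, 0], "spin": 0},
    {"xyz": [0, 0, 0], "spin": 0},
    {"xyz": [0, 0, 0], "spin": 0},
    {"xyz": [0, 0, 0], "spin": 0},
    {"xyz": [0, 0, 0], "spin": 0},
    {"xyz": [0, 0, 0], "spin": 0},
    {"xyz": [0, 0, 0], "spin": 0}
  ]
}}

```text
time: 7.7
tool_pos: [644.2, 266.9, 183.5]
tcp_rot: [3.141, 0.0, 0.167]
contact_force: [-0.2, 0.3, -2.6]
grip_width: 19.5
finger_force: 30.0
```

Run:
```python
from h import *
a=bot.capture("top"); b=bot.capture("side")
A=cv2.resize(a[130:280,190:330],None,fx=3,fy=3,interpolation=2)
c=proj("side",[620,260,120]).astype(int); print(c)
x0=max(0,c[0]-80);y0=c[1]-75
B=cv2.resize(b[y0:y0+150,x0:x0+125],None,fx=3,fy=3,interpolation=2)
cv2.imwrite("pics/c4.png",np.hstack([A,B])); print(x0,y0)
```

```text
[285 249]
205 174
```

View pics/c4.png

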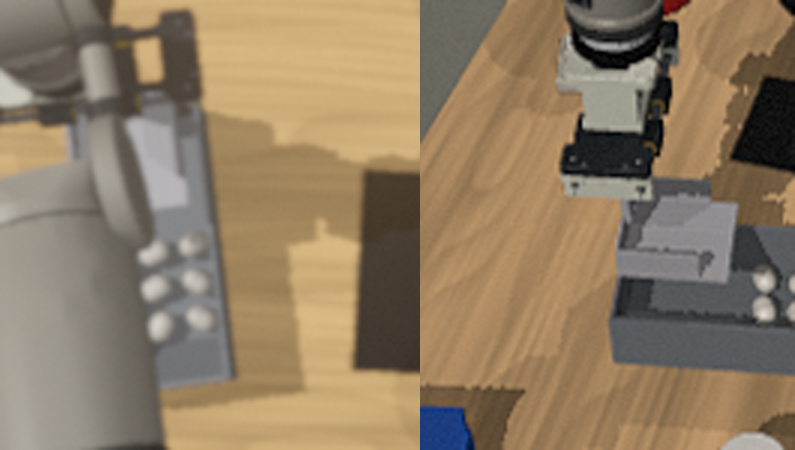

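Top shows the scoop over the far end of the tray, inside its side walls. The side view shows the near lip corner at crop (728,282), so I check that it is level.

Run:
```python
from h import *
for z in(96,106,116): print(z,proj("side",[545.5,298.9,z]))
print("seen",205+(728-420)/3,174+282/3)
print("rear bottom near exp",proj("side",[644.2+7.9-8,266.9+1.3+47.3,107]),"seen",205+(618-420)/3,174+270/3)
```

```text
96 [307.51638618 270.36647307]
106 [307.45192796 267.97007291]
116 [307.38683537 265.55008811]
seen 307.6666666666667 268.0
rear bottom near exp [270.8017867  265.44348314] seen 271.0 264.0
```

{"op": "jog_arm", "data": {
  "targets": [
    {"xyz": [-0.025, 0, 0.3], "spin": 0},
    {"xyz": [0, 0, 0.3], "spin": 0},
    {"xyz": [0, 0, 0.25], "spin": 0},
    {"xyz": [0, 0, 0.2], "spin": 0},
    {"xyz": [0, 0, 0.1], "spin": 0},
    {"xyz": [0, 0, 0.07], "spin": 0},
    {"xyz": [0, 0, 0.04], "spin": 0},
    {"xyz": [0, 0, 0.025], "spin": 0},
    {"xyz": [0, 0, 0], "spin": 0},
    {"xyz": [0, 0, 0], "spin": 0}
  ]
}}

```text
time: 9.05
tool_pos: [642.6, 266.6, 81.2]
tcp_rot: [-3.142, -0.001, 0.167]
contact_force: [0.1, -0.3, 0.3]
grip_width: 19.8
finger_force: 30.0
```

{"op": "jog_arm", "data": {
  "targets": [
    {"xyz": [0, 0, 0.0125], "spin": 0},
    {"xyz": [-0.15, 0, 0], "spin": 0},
    {"xyz": [-0.3, 0, 0], "spin": 0},
    {"xyz": [-0.3, 0, 0], "spin": 0},
    {"xyz": [-0.3, 0, 0], "spin": 0},
    {"xyz": [-0.2, 0, 0], "spin": 0},
    {"xyz": [-0.1, 0, 0], "spin": 0},
    {"xyz": [-0.05, 0, 0], "spin": 0},
    {"xyz": [0, 0, 0], "spin": 0},
    {"xyz": [0, 0, 0], "spin": 0}
  ]
}}

```text
time: 10.3
tool_pos: [534.4, 248.5, 81.4]
tcp_rot: [-3.141, -0.006, 0.167]
contact_force: [4.7, 2.2, 7.2]
grip_width: 20.1
finger_force: 30.0
```

Run:
```python
from h import *
a=bot.capture("top"); b=bot.capture("side")
A=cv2.resize(a[150:280,190:320],None,fx=3,fy=3,interpolation=2)
c=proj("side",[490,247,40]).astype(int)
x0=c[0]-75;y0=c[1]-65; print(x0,y0)
B=cv2.resize(b[y0:y0+130,x0:x0+133],None,fx=3,fy=3,interpolation=2)
cv2.imwrite("pics/c5.png",np.hstack([A,B]))
```

```text
256 208
```

View pics/c5.png

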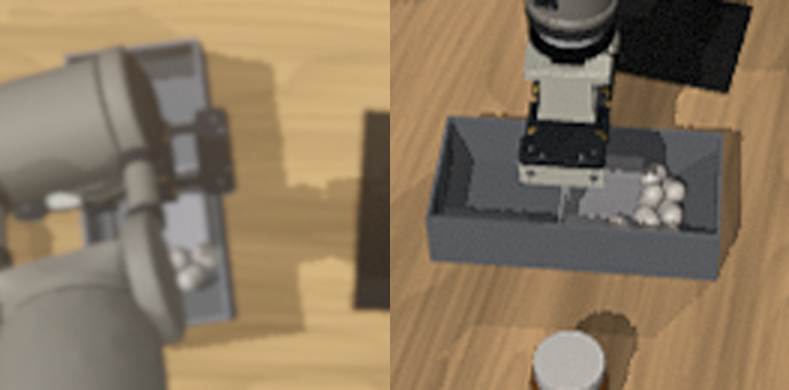

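Top and side show the pellets bunched at the lip against the sloping end, at side crop (660,195). I go up along the slope now.

{"op": "jog_arm", "data": {
  "targets": [
    {"xyz": [-0.09, 0, 0], "spin": 0},
    {"xyz": [-0.2, 0, -0.19], "spin": 0},
    {"xyz": [-0.2, 0, -0.2], "spin": 0},
    {"xyz": [-0.12, 0, -0.14], "spin": 0},
    {"xyz": [0, 0, 0], "spin": 0},
    {"xyz": [0, 0, 0], "spin": 0},
    {"xyz": [0, 0, 0], "spin": 0},
    {"xyz": [0, 0, 0], "spin": 0},
    {"xyz": [0, 0, 0], "spin": 0},
    {"xyz": [0, 0, 0], "spin": 0}
  ]
}}

```text
time: 11.65
tool_pos: [483.8, 239.8, 121.9]
tcp_rot: [3.142, -0.0, 0.167]
contact_force: [1.9, 0.2, -0.1]
grip_width: 19.9
finger_force: 30.0
```

```bash
cat > look.py <<'E'
from h import *
import sys
a=bot.capture("top"); b=bot.capture("side")
A=cv2.resize(a[190:270,210:280],None,fx=5,fy=5,interpolation=2)
c=proj("side",[450,240,60]).astype(int)
x0=c[0]-60;y0=c[1]-45; print(x0,y0)
B=cv2.resize(b[y0:y0+80,x0:x0+88],None,fx=5,fy=5,interpolation=2)
cv2.imwrite(f"pics/{sys.argv[1]}.png",np.hstack([A,B]))
E
python3 look.py c6
```

```text
285 224
```

View pics/c6.png

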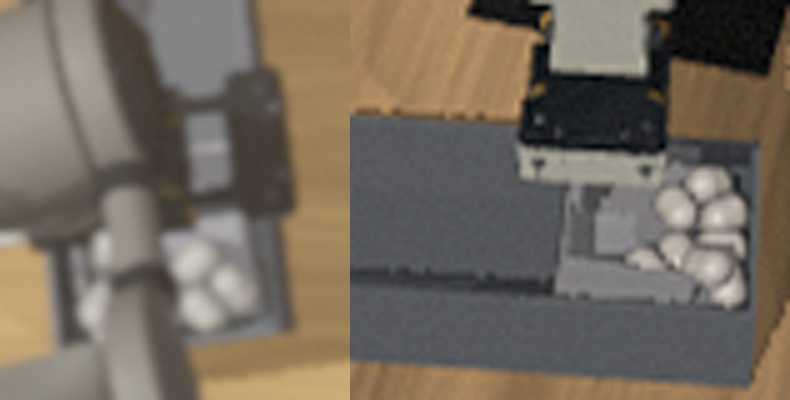

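Most of the pellets now sit on the pan, held by the tray's end wall. I try a mouth-up tilt about the pinch: press the lip on the slope and back down along it, so that friction holds the lip up.

{"op": "jog_arm", "data": {
  "targets": [
    {"xyz": [0, 0, 0.03], "spin": 0},
    {"xyz": [0, 0, 0], "spin": 0},
    {"xyz": [0.045, 0, 0.05], "spin": 0},
    {"xyz": [0.045, 0, 0.05], "spin": 0},
    {"xyz": [0.045, 0, 0.05], "spin": 0},
    {"xyz": [0.045, 0, 0.05], "spin": 0},
    {"xyz": [0.045, 0, 0.05], "spin": 0},
    {"xyz": [0, 0, 0], "spin": 0},
    {"xyz": [0, 0, 0], "spin": 0},
    {"xyz": [0, 0, 0], "spin": 0}
  ]
}}

```text
time: 13.0
tool_pos: [504.6, 243.3, 101.6]
tcp_rot: [-3.141, -0.008, 0.167]
contact_force: [8.3, 1.1, 6.3]
grip_width: 19.5
finger_force: 30.0
```

```bash
cat > st.py <<'E'
from h import *
import sys
o=bot.get_obs(); print(np.round(o["tool_pos"],1),np.round(o["contact_force"],1),np.round(o["moment"],2),o["time"])
b=bot.capture("side"); cv2.imwrite(f"pics/{sys.argv[1]}.png",b); a=bot.capture("top"); cv2.imwrite(f"pics/{sys.argv[1]}t.png",a)
p=o["tool_pos"]; y=o["tcp_rot"][2]; M=R.from_euler("z",y).as_matrix()
# grey scoop silhouette: expected projections for tilts
for d in(-10,0,10):
    Q=M@R.from_euler("y",d,degrees=True).as_matrix()  # +d = mouth up
    f=lambda q:np.round(proj("side",p+[0,0,19]+Q@(np.array(q)-[42,0,95])),1)
    print(d,"reartop near",f([50,48,38]),"wallfront top near",f([-25,48,32]),"far",f([-25,-48,32]),"lip far",f([-50,-48,2]),"lip near",f([-50,48,2]))
E
python3 st.py d1
```

```text
[504.6 243.3 101.6] [8.3 1.1 6.3] [ 0.19 -1.05 -0.03] 13.0
-10 reartop near [319.2 278.2] wallfront top near [345.4 284.2] far [346.9 258.1] lip far [353.  266.1] lip near [351.9 292.2]
0 reartop near [322.7 278.9] wallfront top near [349.8 282. ] far [351.1 255.9] lip far [359.2 263.2] lip near [358.4 289.4]
10 reartop near [326.4 279.3] wallfront top near [353.6 279.4] far [354.7 253.2] lip far [364.6 259.6] lip near [364.  285.8]
```

Run:
```python
import cv2,numpy as np
b=cv2.imread("pics/d1.png")[230:310,300:385];a=cv2.imread("pics/c6.png")
cv2.imwrite("pics/v9.png",cv2.resize(b,None,fx=7,fy=7,interpolation=2))
```

View pics/v9.png

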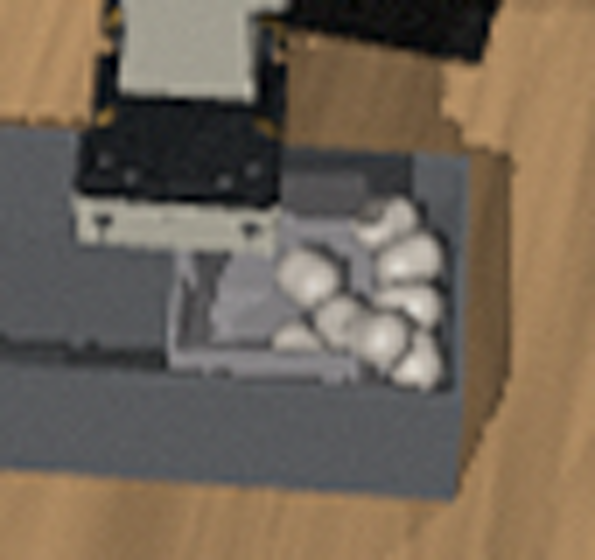

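Side crop: the scoop wall's top edge runs from (172,358) to (357,360), so the mouth is up about 5°. One pellet is already rolling back at (300,275) and the rest are on or near the lip at (380–420, 215–360). The tilt works, so I continue it.

{"op": "jog_arm", "data": {
  "targets": [
    {"xyz": [0, 0, 0], "spin": 0},
    {"xyz": [0.045, 0, 0.046], "spin": 0},
    {"xyz": [0.045, 0, 0.046], "spin": 0},
    {"xyz": [0.045, 0, 0.046], "spin": 0},
    {"xyz": [0.045, 0, 0.046], "spin": 0},
    {"xyz": [0, 0, 0], "spin": 0},
    {"xyz": [0, 0, 0], "spin": 0},
    {"xyz": [0, 0, 0], "spin": 0},
    {"xyz": [0, 0, 0], "spin": 0},
    {"xyz": [0, 0, 0], "spin": 0}
  ]
}}

```text
time: 14.35
tool_pos: [516.6, 245.4, 85.5]
tcp_rot: [-3.141, -0.003, 0.167]
contact_force: [5.7, 0.4, 3.1]
grip_width: 19.8
finger_force: 30.0
```

```bash
cat >> st.py <<'E'
hs=cv2.cvtColor(b,cv2.COLOR_BGR2HSV); g=cv2.inRange(b,(150,150,150),(255,255,255)); 
x0,y0=int(f([0,0,0])[0])-60,int(f([0,0,0])[1])-45
cv2.imwrite(f"pics/{sys.argv[1]}c.png",cv2.resize(b[max(y0,0):y0+100,x0:x0+120],None,fx=6,fy=6,interpolation=2))
E
python3 st.py d2
```

```text
[516.6 245.4  85.5] [5.7 0.4 3.1] [ 0.29 -0.64 -0.09] 14.35
-10 reartop near [314.8 281.6] wallfront top near [340.8 287.5] far [342.5 261.5] lip far [348.7 269.4] lip near [347.3 295.5]
0 reartop near [318.3 282.3] wallfront top near [345.2 285.4] far [346.7 259.3] lip far [354.8 266.5] lip near [353.7 292.7]
10 reartop near [321.9 282.7] wallfront top near [349.  282.8] far [350.3 256.6] lip far [360.1 263. ] lip near [359.3 289.2]
```

{"op": "jog_arm", "data": {
  "targets": [
    {"xyz": [0.02, 0, -0.04], "spin": 0},
    {"xyz": [0.03, 0, -0.1], "spin": 0},
    {"xyz": [0.03, 0, -0.12], "spin": 0},
    {"xyz": [0, 0, -0.12], "spin": 0},
    {"xyz": [0, 0, -0.12], "spin": 0},
    {"xyz": [0, 0, 0], "spin": 0},
    {"xyz": [0, 0, 0], "spin": 0},
    {"xyz": [0, 0, 0], "spin": 0},
    {"xyz": [0, 0, 0], "spin": 0},
    {"xyz": [0, 0, 0], "spin": 0}
  ]
}}

```text
time: 15.7
tool_pos: [521.9, 246.2, 124.8]
tcp_rot: [3.141, 0.0, 0.167]
contact_force: [0.7, 1.2, -4.6]
grip_width: 19.6
finger_force: 30.0
```

```bash
python3 st.py d3
python3 - <<'E'
from h import *
from scipy import ndimage as nd
b=cv2.imread("pics/d3.png"); hs=cv2.cvtColor(b,cv2.COLOR_BGR2HSV)
m=((b.min(2)>125)).astype(np.uint8); m[:,:300]=0;m[:,385:]=0;m[:235]=0;m[310:]=0
D=cv2.distanceTransform(m,2,5); mx=(D==nd.maximum_filter(D,5))&(D>1.8)
for v,u in zip(*np.where(mx)): print(u,v,round(float(D[v,u]),1),end="; ")
F=[bot.get_obs()["contact_force"][2]]
for i in range(4): bot.capture("top"); F.append(bot.get_obs()["contact_force"][2])
print(np.round(F,2))
E
```

```text
[521.9 246.2 124.8] [ 0.7  1.2 -4.6] [ 0.03 -0.28  0.01] 15.7
-10 reartop near [312.8 272.3] wallfront top near [339.3 278.5] far [341.1 252.3] lip far [347.4 260.5] lip near [345.9 286.7]
0 reartop near [316.3 273.1] wallfront top near [343.7 276.2] far [345.3 250.1] lip far [353.6 257.6] lip near [352.4 283.8]
10 reartop near [320.  273.4] wallfront top near [347.5 273.5] far [348.9 247.3] lip far [358.9 253.9] lip near [358.1 280.1]
353 252 3.0; 311 255 3.0; 312 255 3.0; 313 255 3.0; 314 255 3.0; 315 255 3.0; 316 255 3.0; 317 255 3.0; 318 255 3.0; 314 256 3.0; 315 256 3.0; 316 256 3.0; 317 256 3.0; 318 256 3.0; 319 256 3.0; 320 256 3.0; 321 256 3.0; 322 256 3.0; 323 256 3.0; 324 256 3.0; 357 257 3.2; 335 258 2.2; 337 258 2.2; 354 258 3.0; 334 259 2.2; 347 259 2.2; 348 259 2.2; 333 260 2.2; 348 260 2.2; 332 261 2.2; 354 263 2.0; 332 264 2.0; 339 264 4.0; 358 264 2.8; 330 268 2.2; 345 268 2.2; 329 269 2.2; 346 269 2.2; 351 269 3.2; 358 272 2.8; 341 273 2.2; 357 273 2.8; 358 273 2.8; 346 277 3.0; 333 278 2.2; 337 278 2.2; 338 278 2.2; 341 278 2.0; 325 280 2.0; 326 280 2.0; [-3.87 -3.83 -3.96 -4.43 -4.43]
```

View pics/d3c.png

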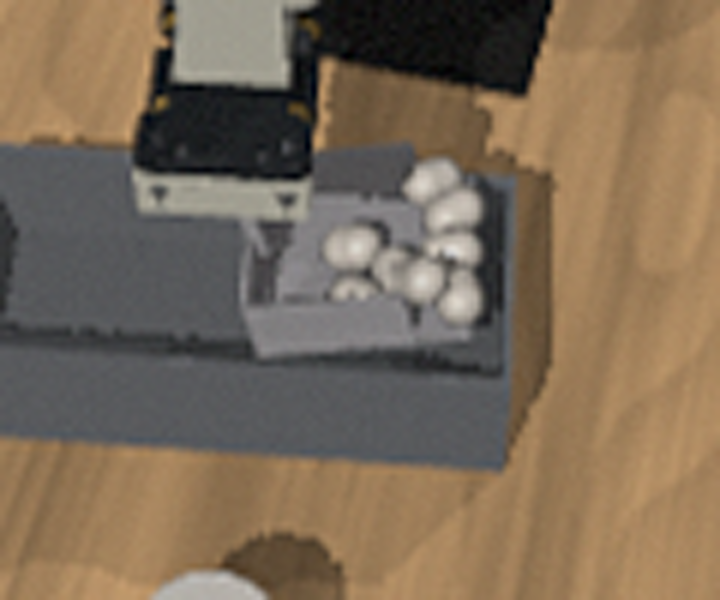

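The crop shows all eight pellets on the pan (bunch at (350–480, 170–300)), mouth up about 10°, and the force agrees with eight pellets. I lift gently.

{"op": "jog_arm", "data": {
  "targets": [
    {"xyz": [0, 0, -0.04], "spin": 0},
    {"xyz": [0, 0, -0.075], "spin": 0},
    {"xyz": [0, 0, -0.11], "spin": 0},
    {"xyz": [0, 0, -0.15], "spin": 0},
    {"xyz": [0, 0, -0.15], "spin": 0},
    {"xyz": [0, 0, -0.125], "spin": 0},
    {"xyz": [0, 0, -0.1], "spin": 0},
    {"xyz": [0, 0, -0.065], "spin": 0},
    {"xyz": [0, 0, -0.04], "spin": 0},
    {"xyz": [0, 0, -0.02], "spin": 0}
  ]
}}

```text
time: 17.25
tool_pos: [521.9, 246.2, 194.9]
tcp_rot: [3.141, 0.0, 0.167]
contact_force: [-0.1, -0.5, -4.8]
grip_width: 19.7
finger_force: 30.0
```

```bash
cat > pel.py <<'E'
# white pixels near scoop relative to a projected scoop point: shows if load/tilt is unchanged
from h import *
o=bot.get_obs(); b=bot.capture("side"); p=o["tool_pos"]; print(np.round(p,1),np.round(o["contact_force"],1),o["time"])
M=R.from_euler("z",o["tcp_rot"][2]).as_matrix()
pr=lambda q,d=10:proj("side",p+[0,0,19]+M@R.from_euler("y",d,degrees=True).as_matrix()@(np.array(q)-[42,0,95.]))
P=np.array([pr(q) for q in[(15,48,2),(15,-48,2),(-50,-48,2),(-50,48,2)]]); P[:,1]-=3
hull=cv2.convexHull(np.vstack([P,P+[8,-6],P+[8,4]]).astype(np.float32)).astype(np.int32)
w=np.zeros(b.shape[:2],np.uint8); cv2.fillPoly(w,[hull],1)
rg=b.astype(int); m=(w>0)&(rg.min(2)>150)&(rg[...,2]-rg[...,0]<45)&(rg[...,2]>=rg[...,0]+4)
v,u=np.nonzero(m); print("white",m.sum(),"mean-lipcentre",np.round([u.mean(),v.mean()]-pr((-50,0,2)),1) if m.sum() else "")
hh=np.histogram(u-pr((-50,0,2))[0],bins=range(-40,20,5)); print(hh[0])
tr=[proj("side",[*q,30]) for q in[(400,175),(385,280),(645,325),(665,215)]]
w2=np.zeros_like(w); cv2.fillPoly(w2,[np.array(tr,np.int32)],1); print("white in tray",((w2>0)&(w==0)&(rg.min(2)>150)&(rg[...,2]>=rg[...,0]+4)).sum())
E
python3 pel.py
```

```text
[521.9 246.2 194.9] [-0.1 -0.5 -4.8] 17.25
white 210 mean-lipcentre [-8.1 -3.5]
[ 0  0  0 25 25  7 55 75 23  0  0]
white in tray 0
```

All eight are still aboard. I do one second measurement of the drum, from the side view's far rim, before carrying.

Run:
```python
from h import *
from scipy.optimize import least_squares
def fit(P,keep,c):
    r=least_squares(lambda p:np.hypot(P[:,0]-p[0],P[:,1]-p[1])-80,c,loss="soft_l1"); return r.x,np.abs(r.fun).mean()
s=cv2.imread("pics/side0.png").max(2)<60; w=np.zeros_like(s); w[130:190,318:374]=1
for n,c in(("side",big(s&w)),("top",None)):
    if n=="top":
        t=cv2.imread("pics/top0.png").max(2)<60; w=np.zeros_like(t); w[165:240,385:458]=1; c=big(t&w)
    P=np.array([onz(n,p+.0,100) for p in c.reshape(-1,2)]); e=bot.get_calibration(n)["eye"][:2]
    C=np.array([557,-262.]); d=(C-e)/np.linalg.norm(C-e)
    F=P[(P-C)@d>5]   # far half of rim: true top edge
    print(n,len(F),fit(F,None,C))
```

```text
side 49 (array([ 560.32844455, -259.3449783 ]), np.float64(1.3467360659990317))
top 76 (array([ 557.4020779 , -260.23572934]), np.float64(2.143715818077837))
```

{"op": "jog_arm", "data": {
  "targets": [
    {"xyz": [0, 0.04, 0], "spin": 0},
    {"xyz": [0, 0.075, 0], "spin": 0},
    {"xyz": [0, 0.125, 0], "spin": 0},
    {"xyz": [0, 0.175, 0], "spin": 0},
    {"xyz": [0, 0.225, 0], "spin": 0},
    {"xyz": [0, 0.275, 0], "spin": 0},
    {"xyz": [0, 0.31, 0], "spin": 0},
    {"xyz": [0, 0.31, 0], "spin": 0},
    {"xyz": [0, 0.31, 0], "spin": 0},
    {"xyz": [0, 0.31, 0], "spin": 0}
  ]
}}

```text
time: 18.55
tool_pos: [550.7, 74.3, 195.1]
tcp_rot: [3.141, -0.0, 0.166]
contact_force: [0.7, -0.1, -4.1]
grip_width: 19.6
finger_force: 30.0
```

{"op": "jog_arm", "data": {
  "targets": [
    {"xyz": [0, 0.31, 0], "spin": 0},
    {"xyz": [0, 0.31, 0], "spin": 0},
    {"xyz": [0, 0.31, 0], "spin": 0},
    {"xyz": [0, 0.31, 0], "spin": 0},
    {"xyz": [0, 0.31, 0], "spin": 0},
    {"xyz": [0, 0.31, 0], "spin": 0},
    {"xyz": [0, 0.31, 0], "spin": 0},
    {"xyz": [0, 0.31, 0], "spin": 0},
    {"xyz": [0, 0.31, 0], "spin": 0},
    {"xyz": [0, 0.31, 0], "spin": 0}
  ]
}}

```text
time: 19.8
tool_pos: [591.7, -170.1, 195.0]
tcp_rot: [3.142, 0.0, 0.166]
contact_force: [1.0, -0.1, -5.1]
grip_width: 19.6
finger_force: 30.0
```

{"op": "jog_arm", "data": {
  "targets": [
    {"xyz": [0, 0.275, 0], "spin": 0},
    {"xyz": [0, 0.225, 0], "spin": 0},
    {"xyz": [0, 0.175, 0], "spin": 0},
    {"xyz": [0, 0.13, 0], "spin": 0},
    {"xyz": [0, 0.09, 0], "spin": 0},
    {"xyz": [0.02, 0.06, 0], "spin": 0},
    {"xyz": [0.02, 0.04, 0], "spin": 0},
    {"xyz": [0.01, 0.02, 0], "spin": 0},
    {"xyz": [0, 0, 0], "spin": 0},
    {"xyz": [0, 0, 0], "spin": 0}
  ]
}}

```text
time: 21.05
tool_pos: [609.2, -247.5, 195.0]
tcp_rot: [-3.142, 0.0, 0.167]
contact_force: [-0.5, 0.1, -5.0]
grip_width: 20.0
finger_force: 30.0
```

```bash
python3 pel.py
```

```text
[ 609.2 -247.5  195. ] [-0.5  0.1 -5. ] 21.05
white 134 mean-lipcentre [-3.7 -6.5]
[ 0  0  0  0 16 11 23 49 29  6  0]
white in tray 0
```

{"op": "jog_arm", "data": {
  "targets": [
    {"xyz": [0, 0.025, 0], "spin": 0},
    {"xyz": [0, 0.025, 0.03], "spin": 0},
    {"xyz": [0, 0, 0.06], "spin": 0},
    {"xyz": [0, 0, 0.09], "spin": 0},
    {"xyz": [0, 0, 0.09], "spin": 0},
    {"xyz": [0, 0, 0.06], "spin": 0},
    {"xyz": [0, 0, 0.04], "spin": 0},
    {"xyz": [0, 0, 0], "spin": 0},
    {"xyz": [0, 0, 0], "spin": 0},
    {"xyz": [0, 0, 0], "spin": 0}
  ]
}}

```text
time: 22.35
tool_pos: [610.0, -251.8, 165.7]
tcp_rot: [3.141, -0.0, 0.167]
contact_force: [0.3, 0.3, -4.4]
grip_width: 20.3
finger_force: 30.0
```

Clear so far, so I lower on until the lip is below the rim.

{"op": "jog_arm", "data": {
  "targets": [
    {"xyz": [0, 0, 0.03], "spin": 0},
    {"xyz": [0, 0, 0.05], "spin": 0},
    {"xyz": [0, 0, 0.06], "spin": 0},
    {"xyz": [0, 0, 0.07], "spin": 0},
    {"xyz": [0, 0, 0.07], "spin": 0},
    {"xyz": [0, 0, 0.06], "spin": 0},
    {"xyz": [0, 0, 0.05], "spin": 0},
    {"xyz": [0, 0, 0.03], "spin": 0},
    {"xyz": [0, 0, 0], "spin": 0},
    {"xyz": [0, 0, 0], "spin": 0}
  ]
}}

```text
time: 23.6
tool_pos: [612.6, -251.4, 134.1]
tcp_rot: [3.139, -0.007, 0.167]
contact_force: [7.4, 2.4, 5.1]
grip_width: 20.0
finger_force: 30.0
```

```bash
python3 pel.py
python3 - <<'E'
from h import *
# is any drum motion visible? far rim fit, and scoop's grey pixels relative to tilt hypotheses
o=bot.get_obs(); p=o["tool_pos"]; b=bot.capture("side"); t=bot.capture("top")
cv2.imwrite("pics/e1.png",b); cv2.imwrite("pics/e1t.png",t)
M=R.from_euler("z",o["tcp_rot"][2]).as_matrix()
for n,im in(("side",b),("top",t)):
  g=im.astype(int); grey=(abs(g[...,2]-g[...,0])<18)&(g.min(2)>85)
  for d in(0,10,20,30):
    pr=lambda q:proj(n,p+[0,0,19]+M@R.from_euler("y",d,degrees=True).as_matrix()@(np.array(q)-[42,0,95.]))
    L=[pr((-49,y,2)) for y in(-40,-20,0,20,40)]; O=[pr((-56,y,2)) for y in(-40,-20,0,20,40)]
    val=lambda Q:[int(im[int(round(v)),int(round(u))].mean()) for u,v in Q]
    print(n,d,np.round(L[2]),"in",val(L),"out",val(O))
E
```

```text
[ 612.6 -251.4  134.1] [7.4 2.4 5.1] 23.6
white 105 mean-lipcentre [-0.3 -9.2]
[ 0  0  0  0  4  0  3 41 51  6  0]
white in tray 0
side 0 [356. 159.] in [149, 72, 124, 6, 17] out [118, 102, 138, 9, 13]
side 10 [360. 156.] in [165, 145, 123, 118, 11] out [191, 184, 176, 88, 4]
side 20 [364. 151.] in [155, 164, 77, 129, 126] out [84, 0, 0, 78, 9]
side 30 [366. 147.] in [156, 109, 0, 0, 0] out [149, 135, 116, 53, 61]
top 0 [420. 219.] in [125, 133, 134, 131, 129] out [129, 132, 134, 133, 132]
top 10 [422. 223.] in [126, 130, 135, 134, 133] out [125, 129, 135, 136, 133]
top 20 [425. 227.] in [122, 128, 132, 136, 133] out [118, 128, 132, 135, 136]
top 30 [427. 229.] in [112, 126, 132, 135, 136] out [112, 123, 132, 135, 135]
```

The lip caught the near rim and tilted up to about 20°. I raise, shift back 13 mm and lower again.

{"op": "jog_arm", "data": {
  "targets": [
    {"xyz": [0, 0, -0.1], "spin": 0},
    {"xyz": [0.02, 0, -0.1], "spin": 0},
    {"xyz": [0.05, 0, 0], "spin": 0},
    {"xyz": [0.06, 0, 0], "spin": 0},
    {"xyz": [0.035, 0, 0.02], "spin": 0},
    {"xyz": [0, 0, 0.06], "spin": 0},
    {"xyz": [0, 0, 0.06], "spin": 0},
    {"xyz": [0, 0, 0.05], "spin": 0},
    {"xyz": [0, 0, 0.04], "spin": 0},
    {"xyz": [0, 0, 0], "spin": 0}
  ]
}}

```text
time: 25.0
tool_pos: [622.8, -249.5, 129.1]
tcp_rot: [-3.141, 0.0, 0.167]
contact_force: [0.4, 0.2, -4.3]
grip_width: 19.8
finger_force: 30.0
```

```bash
cat > tilt.py <<'E'
from h import *
o=bot.get_obs(); p=o["tool_pos"]; b=bot.capture("side"); print(np.round(p,1),np.round(o["contact_force"],1),o["time"],"along/across D",np.round([(p[0]-558.5)*.986+(p[1]+260)*.166,-(p[0]-558.5)*.166+(p[1]+260)*.986],1))
M=R.from_euler("z",o["tcp_rot"][2]).as_matrix()
for d in range(-40,31,5):
    pr=lambda q:proj("side",p+[0,0,19]+M@R.from_euler("y",d,degrees=True).as_matrix()@(np.array(q)-[42,0,95.]))
    val=lambda x:[int(b[int(round(v)),int(round(u))].mean()) for u,v in [pr((x,y,2)) for y in(-40,-30,-20,-10,0,10)]]
    print(d,"in",val(-48),"out",val(-56))
s=b.max(2)<60; w=np.zeros_like(s); w[130:190,300:390]=1
c=big(s&w).reshape(-1,2); print("drum px extent",c.min(0),c.max(0))
E
python3 tilt.py; python3 pel.py
```

```text
[ 622.8 -249.5  129.1] [ 0.4  0.2 -4.3] 25.0 along/across D [65.1 -0.3]
-40 in [19, 13, 14, 16, 20, 16] out [4, 13, 13, 13, 16, 21]
-35 in [122, 8, 18, 17, 16, 19] out [97, 8, 15, 13, 20, 18]
-30 in [131, 106, 8, 15, 21, 19] out [119, 74, 15, 16, 22, 13]
-25 in [127, 132, 10, 13, 16, 20] out [127, 108, 25, 11, 17, 21]
-20 in [125, 125, 105, 8, 16, 18] out [126, 135, 53, 5, 15, 20]
-15 in [126, 125, 135, 48, 7, 6] out [126, 129, 135, 48, 10, 16]
-10 in [127, 125, 128, 138, 48, 10] out [130, 127, 130, 116, 55, 19]
-5 in [131, 130, 127, 130, 116, 55] out [111, 81, 133, 135, 88, 14]
0 in [132, 111, 81, 109, 135, 88] out [133, 131, 138, 135, 146, 6]
5 in [132, 131, 131, 138, 138, 146] out [131, 133, 130, 134, 134, 117]
10 in [136, 131, 133, 130, 134, 134] out [137, 133, 135, 133, 137, 142]
15 in [137, 137, 133, 135, 133, 137] out [110, 110, 107, 85, 87, 89]
20 in [128, 114, 141, 140, 143, 142] out [2, 10, 5, 0, 0, 22]
25 in [37, 66, 43, 41, 39, 37] out [93, 36, 2, 11, 9, 3]
30 in [167, 29, 0, 1, 0, 5] out [162, 151, 117, 38, 11, 3]
drum px extent [323 137] [367 184]
[ 622.8 -249.6  129.3] [ 0.8 -1.  -4.7] 25.05
white 51 mean-lipcentre [-8.5 -8.1]
[ 0  0  0  0 10 23  6  0  3  9  0]
white in tray 0
```

The scoop hangs free inside the drum, at about 18° mouth-up. Now I push the lip against the drum's near wall to swing the mouth down.

{"op": "jog_arm", "data": {
  "targets": [
    {"xyz": [0, 0, 0.05], "spin": 0},
    {"xyz": [0, 0, 0.04], "spin": 0},
    {"xyz": [-0.05, 0, 0], "spin": 0},
    {"xyz": [-0.05, 0, 0], "spin": 0},
    {"xyz": [-0.05, 0, 0], "spin": 0},
    {"xyz": [-0.05, 0, 0], "spin": 0},
    {"xyz": [-0.05, 0, 0], "spin": 0},
    {"xyz": [0, 0, 0], "spin": 0},
    {"xyz": [0, 0, 0], "spin": 0},
    {"xyz": [0, 0, 0], "spin": 0}
  ]
}}

```text
time: 26.35
tool_pos: [603.9, -252.8, 122.6]
tcp_rot: [3.141, -0.002, 0.167]
contact_force: [5.4, 0.7, -4.0]
grip_width: 19.8
finger_force: 30.0
```

```bash
python3 tilt.py
```

```text
[ 603.9 -252.8  122.6] [ 5.4  0.7 -4. ] 26.35 along/across D [46.  -0.5]
-40 in [12, 18, 19, 19, 19, 20] out [17, 18, 15, 16, 16, 19]
-35 in [3, 13, 17, 11, 22, 25] out [15, 11, 14, 19, 16, 9]
-30 in [122, 6, 10, 23, 14, 15] out [104, 10, 20, 18, 16, 15]
-25 in [132, 44, 14, 22, 18, 14] out [118, 49, 13, 24, 17, 10]
-20 in [128, 118, 74, 16, 16, 17] out [130, 119, 2, 16, 19, 16]
-15 in [125, 130, 123, 10, 13, 19] out [127, 130, 76, 17, 13, 12]
-10 in [125, 126, 132, 77, 8, 20] out [127, 132, 116, 56, 15, 15]
-5 in [119, 130, 132, 116, 56, 15] out [112, 95, 98, 115, 9, 11]
0 in [134, 112, 95, 98, 115, 9] out [133, 132, 138, 139, 51, 11]
5 in [133, 133, 132, 134, 139, 51] out [133, 129, 132, 133, 133, 9]
10 in [132, 133, 129, 132, 133, 133] out [142, 135, 136, 134, 139, 116]
15 in [138, 134, 135, 136, 134, 139] out [119, 120, 108, 110, 109, 106]
20 in [136, 119, 120, 109, 110, 109] out [5, 0, 0, 1, 0, 0]
25 in [43, 65, 56, 48, 41, 37] out [64, 2, 9, 8, 11, 12]
30 in [47, 4, 0, 0, 0, 4] out [110, 113, 62, 7, 2, 12]
drum px extent [328 137] [372 184]
```

The drum slid about 13 mm instead of the scoop pivoting. I push it back with the scoop's rear wall, then lower the scoop to the drum floor, to release it and regrip at a corner of its grip, where it will swing mouth-down by its own weight.

{"op": "jog_arm", "data": {
  "targets": [
    {"xyz": [0.06, 0, 0], "spin": 0},
    {"xyz": [0.06, 0, 0], "spin": 0},
    {"xyz": [0.06, 0, 0], "spin": 0},
    {"xyz": [0.06, 0, 0], "spin": 0},
    {"xyz": [0.06, 0, 0], "spin": 0},
    {"xyz": [0, 0, 0], "spin": 0},
    {"xyz": [0, 0, 0], "spin": 0},
    {"xyz": [0, 0, 0], "spin": 0},
    {"xyz": [0, 0, 0], "spin": 0},
    {"xyz": [0, 0, 0], "spin": 0}
  ]
}}

```text
time: 27.65
tool_pos: [625.9, -248.9, 121.7]
tcp_rot: [-3.141, 0.002, 0.167]
contact_force: [-4.7, -1.3, -4.3]
grip_width: 19.8
finger_force: 30.0
```

```bash
python3 tilt.py|grep -v "^-"
python3 - <<'E'
from h import *
for f in("side0","d3","e1"):
    s=cv2.imread(f"pics/{f}.png").max(2)<60; w=np.zeros_like(s); w[130:190,300:390]=1
    c=big(s&w).reshape(-1,2); print(f,"drum px extent",c.min(0),c.max(0))
b=bot.capture("side"); cv2.imwrite("pics/e2.png",b)
for f in("side0","d3","e1","e2"):
    s=cv2.imread(f"pics/{f}.png").max(2)<60
    print(f,[ (np.flatnonzero(s[v,300:390]).min()+300,np.flatnonzero(s[v,300:390]).max()+300) for v in(165,170,175)])
E
```

```text
[ 625.9 -248.9  121.7] [-4.7 -1.3 -4.3] 27.65 along/across D [68.3 -0.3]
0 in [132, 107, 75, 94, 139, 29] out [133, 133, 135, 137, 119, 11]
5 in [130, 133, 133, 136, 137, 119] out [132, 136, 132, 135, 134, 112]
10 in [133, 132, 136, 132, 135, 134] out [138, 133, 135, 135, 137, 140]
15 in [137, 138, 133, 135, 135, 137] out [110, 103, 87, 91, 83, 79]
20 in [113, 110, 144, 143, 144, 146] out [6, 0, 1, 4, 7, 19]
25 in [27, 45, 44, 43, 17, 23] out [20, 14, 14, 13, 16, 11]
30 in [15, 20, 0, 0, 0, 1] out [89, 2, 8, 12, 19, 8]
drum px extent [326 138] [370 184]
side0 drum px extent [323 137] [367 183]
d3 drum px extent [334 132] [366 183]
e1 drum px extent [323 137] [368 183]
side0 [(np.int64(324), np.int64(366)), (np.int64(324), np.int64(366)), (np.int64(326), np.int64(364))]
d3 [(np.int64(311), np.int64(366)), (np.int64(307), np.int64(366)), (np.int64(305), np.int64(364))]
e1 [(np.int64(324), np.int64(366)), (np.int64(323), np.int64(366)), (np.int64(326), np.int64(364))]
e2 [(np.int64(326), np.int64(369)), (np.int64(326), np.int64(368)), (np.int64(327), np.int64(367))]
```

{"op": "jog_arm", "data": {
  "targets": [
    {"xyz": [0.06, 0, 0], "spin": 0},
    {"xyz": [0.065, 0, 0], "spin": 0},
    {"xyz": [0, 0, 0], "spin": 0},
    {"xyz": [-0.04, 0, 0], "spin": 0},
    {"xyz": [-0.04, 0, 0.06], "spin": 0},
    {"xyz": [0, 0, 0.12], "spin": 0},
    {"xyz": [0, 0, 0.12], "spin": 0},
    {"xyz": [0, 0, 0.11], "spin": 0},
    {"xyz": [0, 0, 0.08], "spin": 0},
    {"xyz": [0, 0, 0], "spin": 0}
  ]
}}

```text
time: 29.0
tool_pos: [629.1, -248.2, 82.5]
tcp_rot: [-3.141, 0.003, 0.167]
contact_force: [-6.1, -0.6, -0.1]
grip_width: 19.8
finger_force: 31.4
```

```bash
python3 tilt.py|grep -v "^-"
```

```text
[ 629.1 -248.2   82.5] [-6.1 -0.6 -0.1] 29.0 along/across D [71.5 -0.1]
0 in [19, 13, 17, 15, 16, 15] out [19, 14, 16, 17, 17, 6]
5 in [14, 19, 14, 21, 17, 17] out [15, 8, 12, 13, 14, 11]
10 in [5, 15, 17, 12, 20, 20] out [8, 10, 8, 12, 10, 3]
15 in [23, 9, 14, 11, 15, 15] out [8, 14, 8, 14, 11, 15]
20 in [128, 0, 10, 11, 14, 8] out [6, 8, 1, 13, 17, 7]
25 in [17, 63, 27, 14, 8, 16] out [14, 3, 6, 9, 13, 10]
30 in [9, 8, 12, 8, 12, 9] out [10, 19, 7, 14, 10, 15]
drum px extent [314 130] [365 183]
```

{"op": "jog_arm", "data": {
  "gripper": 30,
  "targets": [
    {"xyz": [-0.08, 0, 0], "spin": 0},
    {"xyz": [-0.03, 0, 0], "spin": 0},
    {"xyz": [0, 0, 0], "spin": 0},
    {"xyz": [0, 0, 0], "spin": 0},
    {"xyz": [0, 0, 0], "spin": 0},
    {"xyz": [0, 0, -0.2], "spin": 0},
    {"xyz": [0, 0, -0.3], "spin": 0},
    {"xyz": [0, 0, -0.3], "spin": 0},
    {"xyz": [0, 0, -0.3], "spin": 0},
    {"xyz": [0, 0, 0], "spin": 0}
  ]
}}

```text
time: 30.3
tool_pos: [623.7, -250.9, 174.9]
tcp_rot: [3.136, -0.007, 0.167]
contact_force: [-0.2, -1.2, -0.2]
grip_width: 27.8
finger_force: 0.0
```

```bash
cat > sc.py <<'E'
from h import *
import sys
o=bot.get_obs(); print(np.round(o["tool_pos"],1),np.round(o["contact_force"],1),o["time"])
b=bot.capture("side"); t=bot.capture("top"); cv2.imwrite(f"pics/{sys.argv[1]}.png",b); cv2.imwrite(f"pics/{sys.argv[1]}t.png",t)
for n,im,w in(("side",b,(310,120,385,190)),("top",t,(380,150,465,245))):
    x0,y0,x1,y1=w; c=im[y0:y1,x0:x1].astype(int); print(n)
    ch=np.where(c.max(2)<60,".",np.where((c[...,2]-c[...,0]>40),"~",np.where(c.min(2)>155,"W",np.where(c.min(2)>100,"g",":"))))
    for i,r in enumerate(ch[::2]): print(y0+2*i,"".join(r))
E
python3 sc.py f1
```

```text
[ 623.7 -250.9  174.9] [-0.2 -1.2 -0.2] 30.3
side
120 ~~~~~:......................~~~~~~~~~~~~~~~~~~~~~::::WWWWWWWWWgg:~~~~~:~~~~
122 ~~~~~ggggggggggg::gg:.:::..:~~~~~~~~~~~~~~~~~~~~~:::gWWWWWWWWWWg:~~~~:~~~~~
124 ~~~~~ggggggggggggggggggggggg~~~~~~~~~~~~~~~~~~~~::ggWWWWWWWWWggg:~~~~~~~~~~
126 ~~~~~gg:gggggggggggggggg::gg~~~~~~~~~~~~~~~~~~~~::gggWgWggggggg::~~~~~~~~~~
128 ~~~~~ggggggggggggggggggggggg~~~~~~~~~~~~~~~~~~~~::ggggWWWgggggg::~~~~~~~~~~
130 ~~~~~~~~~~~~~~:::::::~~~~~~~~~~~~~~~~~~~~~~~~~~~::gggWgWggggggg:~~~~:~~~~~~
132 ~~~~~~~~~~~~~~:::::::~~~~~~~~~~~~~~~~~~~~~~~~~~~::gggWWWWgggggg::~~~~~~~~~~
134 ~~~~~~~~~~~~~~~~~~~~~~~~~~~~~~~~~~~~~~~~~~~~~~~~:::ggWWWggggggg:~~~~~~~~~~~
136 ~~~~~~~~~~~~~~~~~~~~~~~~~~~~~~~~~~~~~~~~~~~~~~~~:::gWWWWggggggg:~~~~~~~~~~~
138 ~~~~~~~~~~~~~~~~~~~~~~~~~::..............:::~~~~::::::gWWggggg::~~~~~~~~~~~
140 ~~~~~~~~~~~~~~~~~~~~:...........................::::::ggggggg:~~~~~~~~~~~~~
142 ~~~~~~~~~~~~~~~~:...................................:::ggggg~~~~~~~~~~~~~~~
144 ~~~~~~~~~~~~~~:.......................................~~~~~~~~~~~~~~~~~~~~~
146 ~~~~~~
[... 5373 characters left out ...]
ggggggggggggggggggggggggggggggggggggggggggggggggggggg:::::gggggggggggg
232 ~~~~~~~~gggggggggggggggggggggggggggggggggggggggggggggggggggggggggggg::::ggggggggggg~~
234 ~~~~~~~ggggggggggggggggggggggggggggggggggggggggggggggggggggggggggggg:::::ggggggggg~~~
236 ~~~~~~ggggggggggggggggggggggggggggggggggggggggggggggggggggggggggggg:::::::gggggg~~~~~
238 ~~~~~gggggggggggggggggggggggggggggggggggggggggggggggggggggggggggggg::::::::ggg~~~~~~~
240 ~~~~ggggggggggggggggggggggggggggggggggggggggggggggggggggggggggggggg:::::::::~~~~~~~~~
242 ~~~gggggggggggggggggggggggggggggggggggggggggggggggggggggggggggggg:::::::::~~~~~~~~~~~
244 ~~gggggggggggggggggggggggggggggggggggggggggggggggggggggggggggggg:::::::~~~~~~~~~~~~~~
```

Run:
```python
from h import *
print("lip far corner z8",onz("side",(352.5,156.5),8),"z6")
c,s=np.cos(.167),np.sin(.167)
for xy in[(615,-250),(612,-252),(606,-252),(600,-252)]:
    g=np.array(xy,float); X=np.array([c,s]);Y=np.array([-s,c])
    f=lambda q:np.round(proj("side",[*(g+X*(q[0]-42)+Y*q[1]),q[2]+6]),1)
    print(xy,"lipfar",f((-50,-48,2)),"farwallfront top",f((-25,-45,32)),"rear far top inner",f((47,-45,38)),"grip top",f((42,0,126)))
for f in("side0","f1"):
    b=cv2.imread(f"pics/{f}.png").max(2)<60; P=[]
    for v in range(140,152):
        k=np.flatnonzero(b[v,315:375])+315; P+= [onz("side",(k.min(),v),100),onz("side",(k.max(),v),100)]
    P=np.array(P); from scipy.optimize import least_squares
    print(f,least_squares(lambda p:np.hypot(P[:,0]-p[0],P[:,1]-p[1])-80,[558,-260],loss="soft_l1").x)
```

```text
lip far corner z8 [ 548.71531435 -347.31719354] z6
(615, -250) lipfar [355.  162.6] farwallfront top [348.5 156.3] rear far top inner [329.  154.1] grip top [329.8 141.6]
(612, -252) lipfar [355.9 162.4] farwallfront top [349.4 156.1] rear far top inner [329.9 153.9] grip top [330.8 141.4]
(606, -252) lipfar [357.5 162.7] farwallfront top [351.  156.4] rear far top inner [331.5 154.1] grip top [332.4 141.7]
(600, -252) lipfar [359.  162.9] farwallfront top [352.6 156.6] rear far top inner [333.1 154.3] grip top [334.1 141.9]
side0 [ 560.01128109 -259.47201163]
f1 [ 562.12905671 -252.27624176]
```

The scoop sits flat in the drum, with two pellets visible at (341,162) and (347,162), and its grip at about (604,-252). I regrip only the rear top corner of the grip.

{"op": "jog_arm", "data": {
  "gripper": 70,
  "targets": [
    {"xyz": [0, 0, 0], "spin": 0},
    {"xyz": [-0.083, -0.03, 0], "spin": 0},
    {"xyz": [0, 0, 0], "spin": 0},
    {"xyz": [0, 0, 0.15], "spin": 0},
    {"xyz": [0, 0, 0.15], "spin": 0},
    {"xyz": [0, 0, 0.15], "spin": 0},
    {"xyz": [0, 0, 0.1], "spin": 0},
    {"xyz": [0, 0, 0.05], "spin": 0},
    {"xyz": [0, 0, 0], "spin": 0},
    {"xyz": [0, 0, 0], "spin": 0}
  ]
}}

```text
time: 31.65
tool_pos: [615.0, -248.6, 123.5]
tcp_rot: [3.141, -0.001, 0.167]
contact_force: [-0.0, -0.5, -0.4]
grip_width: 64.0
finger_force: 0.0
```

{"op": "jog_arm", "data": {
  "gripper": 0,
  "targets": [
    {"xyz": [0, 0, 0], "spin": 0},
    {"xyz": [0, 0, 0], "spin": 0},
    {"xyz": [0, 0, 0], "spin": 0},
    {"xyz": [0, 0, 0], "spin": 0},
    {"xyz": [0, 0, 0], "spin": 0},
    {"xyz": [0, 0, 0], "spin": 0},
    {"xyz": [0, 0, 0], "spin": 0},
    {"xyz": [0, 0, 0], "spin": 0},
    {"xyz": [0, 0, 0], "spin": 0},
    {"xyz": [0, 0, 0], "spin": 0}
  ]
}}

```text
time: 32.9
tool_pos: [615.0, -248.5, 123.2]
tcp_rot: [3.141, -0.0, 0.167]
contact_force: [2.1, -1.8, 0.6]
grip_width: 19.0
finger_force: 30.1
```

{"op": "jog_arm", "data": {
  "targets": [
    {"xyz": [0, 0, -0.1], "spin": 0},
    {"xyz": [0, 0, -0.2], "spin": 0},
    {"xyz": [0, 0, -0.2], "spin": 0},
    {"xyz": [0, 0, -0.15], "spin": 0},
    {"xyz": [0, 0, 0], "spin": 0},
    {"xyz": [0, 0, 0], "spin": 0},
    {"xyz": [0, 0, 0], "spin": 0},
    {"xyz": [0, 0, 0], "spin": 0},
    {"xyz": [0, 0, 0], "spin": 0},
    {"xyz": [0, 0, 0], "spin": 0}
  ]
}}

```text
time: 34.15
tool_pos: [614.7, -248.4, 174.9]
tcp_rot: [-3.142, 0.0, 0.167]
contact_force: [0.3, -0.1, -3.0]
grip_width: 19.0
finger_force: 30.0
```

```bash
python3 sc.py f2|sed '/top/,$d'
```

```text
[ 614.7 -248.4  174.9] [ 0.3 -0.1 -3. ] 34.15
side
120 ~~~~~~~:...............:.......~~~~~~~~~~~~~~~~~~::::g:WWWWWWWgg:~~~~~:~~~~
122 ~~~~~~~gg:.:::.....:..........~~~~~~~~~~~~~~~~~~~::::::WWWWWWWWg:~~~~~~~~~~
124 ~~~~~~~ggggggggggggggggggWgggW~~~~~~~~~~~~~~~~~~:::gWWWWWWWWWggg:~~~~~~~~~~
126 ~~~~~~~gg:::gggggggggggggg:::g~~~~~~~~~~~~~~~~~~:::gggWWggggggg::~~~~~~~~~~
128 ~~~~~~~ggggggggggggggggggggggg~~~~~~~~~~~~~~~~~~:::gggWWWgggggg::~~~~~~~~~~
130 ~~~~~~~~~~~~~~~~~:gggggggg:ggg~~~~~~~~~~~~~~~~~~:::ggWWWWgggggg::~~~~~~~~~~
132 ~~~~~~~~~~~~~~~~~:::::g......~~~~~~~~~~~~~~~~~~~::::gWWggWggggg::~~~~~~~~~~
134 ~~~~~~~~~~~~~~~~~~~~:.......~~~~~~~~~~~~~~~~~~~~::::ggWWggggggg:~~~~~~~~~~~
136 ~~~~~~~~~~~~~~~~~~~~:.......~~~~~~~~~~~~~~~~~~~~:::::gWWWggggg::~~~~~~~~~~~
138 ~~~~~~~~~~~~~~~~~~~~.....................:::~~~~:::::::ggWgggg::~~~~~~~~~~~
140 ~~~~~~~~~~~~~~~~~~~:............................::::::::ggggg::~~~~~~~~~~~~
142 ~~~~~~~~~~~~~~~~:...................................:::::ggg~~~~~~~~~~~~~~~
144 ~~~~~~~~~~~~~~:............:..........................:~~~~~~~~~~~~~~~~~~~~
146 ~~~~~
[... 1050 characters left out ...]
........................................:~~~~~~~~~~~~~~~~~~~
174 ~~~~~~~~~~~~~..........................................~~~~~~~~~~~~~~~~~~~~
176 ~~~~~~~~~~~~~~:.......................................~~~~~~~~~~~~~~~~~~~~~
178 ~~~~~~~~~~~~~~~:.....................................~~~~~~~~~~~~~~~~~~~~~~
180 ~~~~~~~~~~~~~~~~~~................................~~~~~~~~~~~~~~~~~~~~~~~~~
182 ~~~~~~~~~~~~~~~~~~~~~:.........................~~~~~~~~~~~~~~~~~~~~~~~~~~~~
184 ~~~~~~~~~~~~~~~~~~~~~~~~~~~...............~~~~~~~~~~~~~~~~~~~~~~~~~~~~~~~~~
186 ~~~~~~~~~~~~~~~~~~~~~~~~~~~~~~~~~~~~~~~~~~~~~~~~~~~~~~~~~~~~~~~~~~~~~~~~~~~
188 ~~~~~~~~~~~~~~~~~~~~~~~~~~~~~~~~~~~~~~~~~~~~~~~~~~~~~~~~~~~~~~~~~~~~~~~~~~~
```

{"op": "jog_arm", "data": {
  "targets": [
    {"xyz": [-0.1, 0, 0], "spin": 0},
    {"xyz": [-0.3, 0, 0], "spin": 0},
    {"xyz": [-0.25, 0, 0], "spin": 0},
    {"xyz": [0, 0, 0], "spin": 0},
    {"xyz": [0, 0, 0], "spin": 0},
    {"xyz": [0, 0, 0], "spin": 0},
    {"xyz": [0, 0, 0], "spin": 0},
    {"xyz": [0, 0, 0], "spin": 0},
    {"xyz": [0, 0, 0], "spin": 0},
    {"xyz": [0, 0, 0], "spin": 0}
  ]
}}

```text
time: 35.5
tool_pos: [563.5, -257.1, 175.0]
tcp_rot: [3.142, -0.0, 0.167]
contact_force: [-0.5, -0.2, -3.1]
grip_width: 19.2
finger_force: 30.0
```

```bash
python3 sc.py f3|sed '/top/,$d'|sed -n '1p;8,33p'
```

```text
[ 563.5 -257.1  175. ] [-0.5 -0.2 -3.1] 35.5
130 ~~~~~~~~~~~~~~~~~~~~~~~~~g~~gggggggggggggggggg~~~g::::::::::::::~~~~~~~~~~~
132 ~~~~~~~~~~~~~~~~~~~~~~~~~~~~~~~~::::::.....:~~~~:::::::::::::::::~~~~~~~~~~
134 ~~~~~~~~~~~~~~~~~~~~~~~~~~~~~~~~~:.:::.....:~~~~:::::::::g::::::~~~~~~~~~~~
136 ~~~~~~~~~~~~~~~~~~~~~~~~~~~~~~~~~.........:~~~~~:::::::::g::::::~~~~~~~~~~~
138 ~~~~~~~~~~~~~~~~~~~~~~~~~~:...............~~~~~~::::::::::::::::~~~~~~~~~~~
140 ~~~~~~~~~~~~~~~~~~~~:..........................::::::::g:::::::~~~~~~~~~~~~
142 ~~~~~~~~~~~~~~~~:...................................:::::::::~~~~~~~~~~~~~~
144 ~~~~~~~~~~~~~~:............:g:........................:~~~~~~~~~~~~~~~~~~~~
146 ~~~~~~~~~~~~~:............::g::::......................:~~~~~~~~~~~~~~~~~~~
148 ~~~~~~~~~~~~:............::::gggg:::::::::..............:~~~~~~~~~~~~~~~~~~
150 ~~~~~~~~~~~~:...........::::ggg:::::::g:::gggg:..........~~~~~~~~~~~~~~~~~~
152 ~~~~~~~~~~~~:...........::::gg::::::::gggggggg...........~~~~~~~~~~~~~~~~~~
154 ~~~~~~~~~~~~:...........:::::::::::::ggggggWgg:..........~~~~~~~~~~~~~~~~~~
156 ~~~~~~~~~~~
[... 324 characters left out ...]
.........................................~~~~~~~~~~~~~~~~~~~
166 ~~~~~~~~~~~~:...........................................~~~~~~~~~~~~~~~~~~~
168 ~~~~~~~~~~~~:...........................................~~~~~~~~~~~~~~~~~~~
170 ~~~~~~~~~~~~:...........................................~~~~~~~~~~~~~~~~~~~
172 ~~~~~~~~~~~~:..........................................:~~~~~~~~~~~~~~~~~~~
174 ~~~~~~~~~~~~~..........................................~~~~~~~~~~~~~~~~~~~~
176 ~~~~~~~~~~~~~~:.......................................~~~~~~~~~~~~~~~~~~~~~
178 ~~~~~~~~~~~~~~~:.....................................~~~~~~~~~~~~~~~~~~~~~~
180 ~~~~~~~~~~~~~~~~~~................................~~~~~~~~~~~~~~~~~~~~~~~~~
```

The scoop now tilts mouth-down, the pellets run forward, and the drum has not moved. I go further, then shake.

{"op": "jog_arm", "data": {
  "targets": [
    {"xyz": [-0.2, 0, 0], "spin": 0},
    {"xyz": [-0.15, 0, 0], "spin": 0},
    {"xyz": [0, 0, 0], "spin": 0},
    {"xyz": [0, 0, 0], "spin": 0},
    {"xyz": [0.15, 0, -0.05], "spin": 0},
    {"xyz": [0.15, 0, -0.05], "spin": 0},
    {"xyz": [0, 0, 0], "spin": 0},
    {"xyz": [0, 0, 0], "spin": 0},
    {"xyz": [0, 0, 0], "spin": 0},
    {"xyz": [0, 0, 0], "spin": 0}
  ]
}}

```text
time: 36.85
tool_pos: [559.3, -257.7, 183.0]
tcp_rot: [-3.141, 0.0, 0.167]
contact_force: [0.5, 0.3, -3.2]
grip_width: 19.3
finger_force: 30.0
```

```bash
python3 sc.py f4|sed '/top/,$d'|sed -n '1p;8,33p'
```

```text
[ 559.3 -257.7  183. ] [ 0.5  0.3 -3.2] 36.85
130 ~~~~~~~~~~~~~~~~~~~~~~~~~~~~~~~~~g::::::....~~~~~::::::::::::::::~~~~~~~~~~
132 ~~~~~~~~~~~~~~~~~~~~~~~~~~~~~~~~~~::::::....:~~~:::::::::::::::::~~~~~~~~~~
134 ~~~~~~~~~~~~~~~~~~~~~~~~~~~~~~~~~:..........~~~~g::::::::g::::::~~~~~~~~~~~
136 ~~~~~~~~~~~~~~~~~~~~~~~~~~~~~~~~..........~~~~~~g:::::::::::::::~~~~~~~~~~~
138 ~~~~~~~~~~~~~~~~~~~~~~~~~~:..............:~~~~~~gg:::::::g::::::~~~~~~~~~~~
140 ~~~~~~~~~~~~~~~~~~~~:......g...................::gg::::::::::::~~~~~~~~~~~~
142 ~~~~~~~~~~~~~~~~:........::g:.......................:::::::::~~~~~~~~~~~~~~
144 ~~~~~~~~~~~~~~:.........::gg:ggg:.....................:~~~~~~~~~~~~~~~~~~~~
146 ~~~~~~~~~~~~~:........:g::::gggg:::::::................:~~~~~~~~~~~~~~~~~~~
148 ~~~~~~~~~~~~:.........:g:gggg:::::::::g::::.............:~~~~~~~~~~~~~~~~~~
150 ~~~~~~~~~~~~:.........:g:::g::::::::gggggggg:............~~~~~~~~~~~~~~~~~~
152 ~~~~~~~~~~~~:........::::::::::::::ggggggg:..............~~~~~~~~~~~~~~~~~~
154 ~~~~~~~~~~~~:........::::gg::::::gggggggg:...............~~~~~~~~~~~~~~~~~~
156 ~~~~~~~~~~
[... 325 characters left out ...]
.........................................~~~~~~~~~~~~~~~~~~~
166 ~~~~~~~~~~~~:...........................................~~~~~~~~~~~~~~~~~~~
168 ~~~~~~~~~~~~............................................~~~~~~~~~~~~~~~~~~~
170 ~~~~~~~~~~~~:...........................................~~~~~~~~~~~~~~~~~~~
172 ~~~~~~~~~~~~:..........................................:~~~~~~~~~~~~~~~~~~~
174 ~~~~~~~~~~~~~..........................................~~~~~~~~~~~~~~~~~~~~
176 ~~~~~~~~~~~~~~:.......................................~~~~~~~~~~~~~~~~~~~~~
178 ~~~~~~~~~~~~~~~:.....................................~~~~~~~~~~~~~~~~~~~~~~
180 ~~~~~~~~~~~~~~~~~~................................~~~~~~~~~~~~~~~~~~~~~~~~~
```

The pan looks empty and the pellets lie on the drum floor. I lift out and check.

{"op": "jog_arm", "data": {
  "targets": [
    {"xyz": [0.1, 0, -0.1], "spin": 0},
    {"xyz": [0, 0, -0.25], "spin": 0},
    {"xyz": [0, 0, -0.3], "spin": 0},
    {"xyz": [0, 0, -0.25], "spin": 0},
    {"xyz": [0, 0, -0.15], "spin": 0},
    {"xyz": [0, 0, 0], "spin": 0},
    {"xyz": [0, 0, 0], "spin": 0},
    {"xyz": [0, 0, 0], "spin": 0},
    {"xyz": [0, 0, 0], "spin": 0},
    {"xyz": [0, 0, 0], "spin": 0}
  ]
}}

```text
time: 38.2
tool_pos: [567.4, -256.4, 266.8]
tcp_rot: [-3.141, 0.0, 0.167]
contact_force: [0.2, -0.0, -2.4]
grip_width: 19.1
finger_force: 30.0
```

```bash
python3 sc.py f5|sed '/top/,$d'|sed -n '1,33p'
python3 - <<'E'
from h import *
F=[]
for i in range(4): bot.capture("side"); F.append(bot.get_obs()["contact_force"][2])
print(np.round(F,1))
E
```

```text
[ 567.4 -256.4  266.8] [ 0.2 -0.  -2.4] 38.2
side
120 ~~~~~~~~~~~~~~~~~~~~~~~~~~~~:.........~~~~~~~~~~~::::ggggggggggg:~~~~~~~~~~
122 ~~~~~~~~~~~~~~~~~~~~~~~~~:g:.........~~~~~~~~~~~~g::gggggggggggg:~~~~~~~~~~
124 ~~~~~~~~~~~~~~~~~~~~~~~~::g:ggg:...~~~~~~~~~~~~~~gg:::gggggggg:::~~~~~~~~~~
126 ~~~~~~~~~~~~~~~~~~~~~~~::::ggggg::::::~~~~~~~~~~~ggg:::::::::::::~~~~~~~~~~
128 ~~~~~~~~~~~~~~~~~~~~~~::::ggg::::::::::::g~~~~~~~ggg:::::::::::::~~~~~~~~~~
130 ~~~~~~~~~~~~~~~~~~~~~:::::g:::::::::gggg:gggg~~~~g:::::::::::::::~~~~~~~~~~
132 ~~~~~~~~~~~~~~~~~~~~~::::g:::::::::ggggggggg~~~~g::::::::::gggg::~~~~~~~~~~
134 ~~~~~~~~~~~~~~~~~~~~~::::g:::::::ggggggggg~~~~~~::::::::::ggggg:~~~~~~~~~~~
136 ~~~~~~~~~~~~~~~~~~~~~:::gg:::::ggggggggggg~~~~~~:::::::ggWgggg::~~~~~~~~~~~
138 ~~~~~~~~~~~~~~~~~~~~:::ggggggg:ggggggggggggggg:::::::::gWggggg::~~~~~~~~~~~
140 ~~~~~~~~~~~~~~~~~~~~:gggggggggggggggggggggggggg:.:::::::ggggg:~~~~~~~~~~~~~
142 ~~~~~~~~~~~~~~~~:...ggggggggggggggggggggggggggg.....:::::ggg~~~~~~~~~~~~~~~
144 ~~~~~~~~~~~~~~:......:ggggggggggggggggggggggggg.......:~~~~~~~~~~~~~~~~~~~~
146 ~~~~~~
[... 751 characters left out ...]
...................~~~~~~~~~~~~~~~~~~~
166 ~~~~~~~~~~~~:...........................................~~~~~~~~~~~~~~~~~~~
168 ~~~~~~~~~~~~............................................~~~~~~~~~~~~~~~~~~~
170 ~~~~~~~~~~~~:...........................................~~~~~~~~~~~~~~~~~~~
172 ~~~~~~~~~~~~:..........................................:~~~~~~~~~~~~~~~~~~~
174 ~~~~~~~~~~~~~..........................................~~~~~~~~~~~~~~~~~~~~
176 ~~~~~~~~~~~~~~:.......................................~~~~~~~~~~~~~~~~~~~~~
178 ~~~~~~~~~~~~~~~:.....................................~~~~~~~~~~~~~~~~~~~~~~
180 ~~~~~~~~~~~~~~~~~~................................~~~~~~~~~~~~~~~~~~~~~~~~~
[-2.  -2.8 -2.3 -2.4]
```

The scoop is empty at 2.4 N, so I carry it to the mat.

{"op": "jog_arm", "data": {
  "targets": [
    {"xyz": [0, 0, 0], "spin": 0.97},
    {"xyz": [0, 0, 0], "spin": 0.97},
    {"xyz": [-0.05, -0.2, 0], "spin": 0},
    {"xyz": [-0.1, -0.35, 0], "spin": 0},
    {"xyz": [-0.15, -0.5, 0], "spin": 0},
    {"xyz": [-0.15, -0.55, 0], "spin": 0},
    {"xyz": [-0.15, -0.5, 0], "spin": 0},
    {"xyz": [-0.15, -0.45, 0.2], "spin": 0},
    {"xyz": [-0.085, -0.3, 0.3], "spin": 0},
    {"xyz": [0, -0.1, 0.3], "spin": 0}
  ]
}}

```text
time: 39.75
tool_pos: [505.9, -16.2, 202.9]
tcp_rot: [-3.141, -0.001, -0.022]
contact_force: [0.1, -0.1, -2.3]
grip_width: 19.3
finger_force: 30.0
```

Run:
```python
from h import *
b=bot.capture("side"); print(bot.get_obs()["tool_pos"],bot.get_obs()["tcp_rot"])
# scan whole bench for stray white pellets: compare with start picture
a=cv2.imread("pics/side0.png").astype(int); c=b.astype(int)
w=lambda g:(g.min(2)>150)&(abs(g[...,2]-g[...,0])<45)
m=(w(c)&~w(a)).astype(np.uint8); n,l,s,ce=cv2.connectedComponentsWithStats(m)
print([(s[i,4],np.round(ce[i])) for i in range(1,n) if s[i,4]>5])
```

```text
[504.51206828 -15.63745139 199.66700467] [-3.13989839  0.00476822 -0.02289306]
[(np.int32(843), array([547.,  12.])), (np.int32(470), array([628.,  18.])), (np.int32(8), array([607.,   5.])), (np.int32(15), array([613.,  36.])), (np.int32(155), array([536., 120.])), (np.int32(19), array([554., 119.])), (np.int32(164), array([579., 126.])), (np.int32(85), array([346., 134.])), (np.int32(6), array([368., 134.])), (np.int32(8), array([607., 132.])), (np.int32(34), array([594., 249.])), (np.int32(236), array([315., 328.])), (np.int32(7), array([304., 327.])), (np.int32(6), array([481., 344.])), (np.int32(6), array([458., 357.])), (np.int32(8), array([421., 372.])), (np.int32(9), array([426., 373.])), (np.int32(12), array([471., 379.]))]
```

{"op": "jog_arm", "data": {
  "targets": [
    {"xyz": [0, 0.03, 0.18], "spin": 0},
    {"xyz": [0, 0.02, 0.18], "spin": 0},
    {"xyz": [0, 0, 0.17], "spin": 0},
    {"xyz": [0.11, 0, 0.04], "spin": 0},
    {"xyz": [0.11, 0, 0.05], "spin": 0},
    {"xyz": [0.11, 0, 0.06], "spin": 0},
    {"xyz": [0.11, 0, 0.06], "spin": 0},
    {"xyz": [0.11, 0, 0.07], "spin": 0},
    {"xyz": [0.11, 0, 0.08], "spin": 0},
    {"xyz": [0.11, 0, 0.08], "spin": 0}
  ]
}}

```text
time: 41.05
tool_pos: [575.7, -24.7, 130.1]
tcp_rot: [3.14, -0.017, -0.027]
contact_force: [8.4, 1.4, 14.3]
grip_width: 19.0
finger_force: 30.0
```

```bash
cat > mt.py <<'E'
from h import *
import sys
o=bot.get_obs(); print(np.round(o["tool_pos"],1),np.round(o["contact_force"],1),o["time"])
b=bot.capture("side"); cv2.imwrite(f"pics/{sys.argv[1]}.png",b); t=bot.capture("top"); cv2.imwrite(f"pics/{sys.argv[1]}t.png",t)
x0,y0,x1,y1=305,180,385,240; c=b[y0:y1,x0:x1].astype(int)
ch=np.where(c.max(2)<60,".",np.where((c[...,2]-c[...,0]>40),"~",np.where(c.min(2)>155,"W",np.where(c.min(2)>100,"g",":"))))
for i,r in enumerate(ch): print(y0+i,"".join(r))
X=np.array([1,0.]);
th=o["tcp_rot"][2] if len(sys.argv)<3 else float(sys.argv[2]); C=np.array([514,-19.]); M=R.from_euler("z",th).as_matrix()
print({k:np.round(proj("side",M@np.array(q)+[*C,4])).tolist() for k,q in dict(lipfar=(-50,-48,2),lipnear=(-50,48,2),wfn=(-25,48,32),wff=(-25,-48,32),rearneartop=(50,48,38),rearnearbot=(50,48,0),griptop=(42,0,126)).items()})
E
python3 mt.py g1
```

```text
[575.7 -24.7 130.1] [ 8.4  1.4 14.3] 41.05
180 ~ggg:ggggggggggggggg::..::.............................~~~~~~~~~~~~~~~~~~~~~~~~~
181 ~ggg:ggggggggggggggggggggg............................~~~~~~~~~~~~~~~~~~~~~~~~~~
182 ~gggggggggggggggggggggggWg...........................:~~~~~~~~~~~~~~~~~~~~~~~~~~
183 ~~gggggggggggggggggggg:ggg.........................::~~~~~~~~~~~~~~~~~~~~~~~~~~~
184 ~~~~~gggggggggggggggg:.ggg....~~...............:::~~~~~~~~~~~~~~~~~~~~~~~~~~~~~~
185 ~~~~~~~~~~gggggggggggggggg...:~~:::::::..::::::~:~~~~~~~~~~~~~~~~~~~~~~~~~~~~~~~
186 ~~~~~~~~~~~~~~~gggggggggWg...~~~~~~~~~~~~~~~~~~~~~~~:~~~~~~~~~~~~~~~~~~~~~~~~~~~
187 ~~~~~~~~~~~~~~~~~~~gggggg:...~~~:~~~~~~~~~~~~~~~~~~~~~~~~~~~~~~~~~~~~~~~~~~~~~~~
188 ~~~~~~~~~~~~~~~~~~~~....:....~~~~~~~~~~~~~~~~~~~~~~~~~~~~~~~~~~~~~~~~~~~~~~~~~~~
189 ~~~~~~~~~~~~~~~~~~~:.........:~~~~~~~~~~~~~~~~~~~~~~~~~~~~~~~~~~~~~~~~~~~~~~~~~~
190 ~~~~~~~~~~~~~~~~~~~:.........:~:~~~~~~~~~~~~~~~~~~~~~~~~~~~~~~~~~~~~~~~~~~~~~~~~
191 ~~~~~~~~~~~~~~~~~~~:.........~~~~~~~~~~~~~~~~~~~~~~~~~~~~~~~~~~~~~~~~~~~~~~~~~~~
192 ~~~~~~~~~~~~~~~~~~~:........:~~~~
[... 3531 characters left out ...]
~
234 ~~~~~~~~~~~~~~~~~~~~~~~~~~~~~~~~~~~~~~~::........................~~~~~~~~~~~~~~~
235 ~~~~~~~~~~~~~~~~~~~~~~~~~~~~~~~~~~~~~~~~~~~~::...................~~~~~~~~~~~~~~~
236 ~~~~~~~~~~~~~~~~~~~~~~~~~~~~~~~~~~~~~~~~~~~~~~~~~~:.............~~~~~~~~~~~~~~~~
237 ~~~~~~~~~~~~~~~~~~~~~~~~~~~~~~~~~~~~~~~~~~~~~~~~~~~~~~::........~~~~~~~~~~~~~~~~
238 ~~~~~~~~~~~~~~~~~~~~~~~~~~~~~~~~~~~~~~~~~~~~~~~~~~~~~~~~~~~::...~~~~~~~~~~~~~~~~
239 ~~~~~~~~~~~~~~~~~~~~~~~~~~~~~~~~~~~~~~~~~~~~~~~~~~~~~~~~~~~~~~~~~~~~~~~~~~~~~~~~
{'lipfar': [361.0, 210.0], 'lipnear': [354.0, 230.0], 'wfn': [347.0, 222.0], 'wff': [354.0, 202.0], 'rearneartop': [324.0, 216.0], 'rearnearbot': [324.0, 225.0], 'griptop': [331.0, 186.0]}
```

{"op": "jog_arm", "data": {
  "targets": [
    {"xyz": [0, 0, 0.03], "spin": 0},
    {"xyz": [0, 0, 0.03], "spin": 0},
    {"xyz": [0, 0, 0.03], "spin": 0},
    {"xyz": [0, 0, 0.02], "spin": 0},
    {"xyz": [0, 0, 0], "spin": 0},
    {"xyz": [0, 0, 0], "spin": 0},
    {"xyz": [0, 0, 0], "spin": 0},
    {"xyz": [0, 0, 0], "spin": 0},
    {"xyz": [0, 0, 0], "spin": 0},
    {"xyz": [0, 0, 0], "spin": 0}
  ]
}}

```text
time: 42.4
tool_pos: [574.1, -25.0, 120.3]
tcp_rot: [3.14, -0.013, -0.027]
contact_force: [7.5, 0.4, 10.4]
grip_width: 18.9
finger_force: 30.0
```

```bash
python3 mt.py g2 | sed -n '1p;18,50p;62p'
```

```text
[574.1 -25.  120.3] [ 7.5  0.4 10.4] 42.4
196 ~~~~~~~~~~~~~~~~~~~~:.........~~~~~~~~~~~~~~~~~~~~~~~~~~~~~~~~~~~~~~~~~~~~~~~~~~
197 ~~~~~~~~~~~~~~~~~~~~:.........~~~~~~~~~~~~~~~~~~~~~~~~~~~~~~~~~~~~~~~~~~~~~~~~~~
198 ~~~~~~~~~~~~~~~~~~~~:.........::::~~~~~~~~~~~~~~~~~~~~~~~~~~~~~~~~~~~~~~~~~~~~~~
199 ~~~~~~~~~~~~~~~::~~~:.........::::ggg::~~~~~~~~~~~~~~~~~~~~~~~~~~~~~~~~~~~~~~~~~
200 ~~~~~~~~~~~~~~:..............:::::ggggggg~~~~~~~~~~~~~~~~~~~~~~~~~~~~~~~~~~~~~~~
201 ~~~~~~~~~~~~~~........::.....:::::gggggggggggggg~~~~~~~~~~~~~~~~~~~~~~~~~~~~~~~~
202 ~~~~~~~~~~~~~:........gg:....::::::ggggggggggggg~~~~~~~~~~~~~~~~~~~~~~~~~~~~~~~~
203 ~~~~~~~~~~~~~:........gg::::::ggg::ggggggggggggg:~~~~~~~~~~~~~~~~~~~~~~~~~~~~~~~
204 ~~~~~~~~~~~~~.........gg::::::gggggggggggggggggg:~~~~~~~~~~~~~~~~~~~~~~~~~~~~~~~
205 ~~~~~~~~~~~~:.........gg:.::::gggggggggggggggggg::~~~~~~~~~~~~~~~~~~~~~~~~~~~~~~
206 ~~~~~~~~~~~~..........gg::::::gggggggggggggggggg....~~~~~~~~~~~~~~~~~~~~~~~~~~~~
207 ~~~~~~~~~~~:.........:gg::::::ggggggggggggggggg:.........::~~~~~~~~~~~~~~~~~~~~~
208 ~~~~~~~~~~~..........::g:::::ggggg
[... 1235 characters left out ...]
~
223 ~~~~~.............:gggggggggggggggggggggg::ggggggg:.................~~~~~~~~~~~~
224 ~~~~:...............:gggggggggggggggggggg::ggggggg:.................~~~~~~~~~~~~
225 ~~~~.....................:ggggggggggggggg:gggggggg.................:~~~~~~~~~~~~
226 ~~~:.........................::gggggggggggggggggg:.................~~~~~~~~~~~~~
227 ~~~~~~:...........................::ggggggggggggg:.................~~~~~~~~~~~~~
228 ~~~~~~~~~~~............................::gggggggg..................~~~~~~~~~~~~~
{'lipfar': [361.0, 210.0], 'lipnear': [354.0, 230.0], 'wfn': [347.0, 222.0], 'wff': [354.0, 202.0], 'rearneartop': [324.0, 216.0], 'rearnearbot': [324.0, 225.0], 'griptop': [331.0, 186.0]}
```

The scoop is flat on the mat, within about 4 mm of the target projections. I nudge it, release and rise.

{"op": "jog_arm", "data": {
  "targets": [
    {"xyz": [-0.03, 0, 0], "spin": 0},
    {"xyz": [-0.03, 0, 0], "spin": 0},
    {"xyz": [0, 0, 0], "spin": 0},
    {"xyz": [0, 0, 0], "spin": 0},
    {"xyz": [0, 0, 0], "spin": 0},
    {"xyz": [0, 0, 0], "spin": 0},
    {"xyz": [0, 0, 0], "spin": 0},
    {"xyz": [0, 0, 0], "spin": 0},
    {"xyz": [0, 0, 0], "spin": 0},
    {"xyz": [0, 0, 0], "spin": 0}
  ]
}}

```text
time: 43.75
tool_pos: [569.3, -24.9, 120.3]
tcp_rot: [3.14, -0.014, -0.027]
contact_force: [8.5, 0.4, 10.0]
grip_width: 19.3
finger_force: 30.0
```

{"op": "jog_arm", "data": {
  "gripper": 80,
  "targets": [
    {"xyz": [0, 0, 0], "spin": 0},
    {"xyz": [0, 0, 0], "spin": 0},
    {"xyz": [0, 0, 0], "spin": 0},
    {"xyz": [0, 0, 0], "spin": 0},
    {"xyz": [0, 0, 0], "spin": 0},
    {"xyz": [0, 0, 0], "spin": 0},
    {"xyz": [0, 0, -0.3], "spin": 0},
    {"xyz": [0, 0, -0.5], "spin": 0},
    {"xyz": [0, 0, -0.5], "spin": 0},
    {"xyz": [0, 0, -0.3], "spin": 0}
  ]
}}

```text
time: 45.0
tool_pos: [564.2, -24.2, 246.9]
tcp_rot: [3.141, -0.003, -0.027]
contact_force: [-0.1, -0.1, 0.4]
grip_width: 73.5
finger_force: 0.0
```

```bash
python3 mt.py g3 -0.027 | sed -n '1p;8,12p;18,52p;62p'
```

```text
[564.2 -24.2 246.9] [-0.1 -0.1  0.4] 45.0
186 ~~~~~~~~~~~~~~~~~~~~~~:........~~~~~~~~~~~~~~~~~~~~~~~~~~~~~~~~~~~~~~~~~~~~~~~~~
187 ~~~~~~~~~~~~~~~~~~~~~~.........~~~~~~~~~~~~~~~~~~~~~~~~~~~~~~~~~~~~~~~~~~~~~~~~~
188 ~~~~~~~~~~~~~~~~~~~~~~.........~~~~~~~~~~~~~~~~~~~~~~~~~~~~~~~~~~~~~~~~~~~~~~~~~
189 ~~~~~~~~~~~~~~~~~~~~~~.........~~~~~~~~~~~~~~~~~~~~~~~~~~~~~~~~~~~~~~~~~~~~~~~~~
190 ~~~~~~~~~~~~~~~~~~~~~~.........~~~~~~~~~~~~~~~~~~~~~~~~~~~~~~~~~~~~~~~~~~~~~~~~~
196 ~~~~~~~~~~~~~~~~~~~~~~.........~~~~~~~~~~~~~~~~~~~~~~~~~~~~~~~~~~~~~~~~~~~~~~~~~
197 ~~~~~~~~~~~~~~~~~~~~~~.........~~~~~~~~~~~~~~~~~~~~~~~~~~~~~~~~~~~~~~~~~~~~~~~~~
198 ~~~~~~~~~~~~~~~~~~~~~~.........~::~~~~~~~~~~~~~~~~~~~~~~~~~~~~~~~~~~~~~~~~~~~~~~
199 ~~~~~~~~~~~~~~~::~~~~~.........:::::gg::~~~~~~~~~~~~~~~~~~~~~~~~~~~~~~~~~~~~~~~~
200 ~~~~~~~~~~~~~~:.....:..........:::::ggggg~~~~~~~~~~~~~~~~~~~~~~~~~~~~~~~~~~~~~~~
201 ~~~~~~~~~~~~~~................::::::ggggggggggggg~~~~~~~~~~~~~~~~~~~~~~~~~~~~~~~
202 ~~~~~~~~~~~~~:.........gg:....::::::ggggggggggggg:~~~~~~~~~~~~~~~~~~~~~~~~~~~~~~
203 ~~~~~~~~~~~~~:.........ggg:.::::g:
[... 1830 characters left out ...]
~
225 ~~~~.....................:gggggggggggggggg:gggggggg:...............:~~~~~~~~~~~~
226 ~~~:..........................:gggggggggggggggggggg:...............~~~~~~~~~~~~~
227 ~~~~~::...........................::ggggggggggggggg................~~~~~~~~~~~~~
228 ~~~~~~~~~~:............................:::gggggggW:................~~~~~~~~~~~~~
229 ~~~~~~~~~~~~~~~::...........................::gggg:...............:~~~~~~~~~~~~~
230 ~~~~~~~~~~~~~~~~~~~:::............................................~~~~~~~~~~~~~~
{'lipfar': [361.0, 210.0], 'lipnear': [354.0, 230.0], 'wfn': [347.0, 222.0], 'wff': [354.0, 202.0], 'rearneartop': [324.0, 216.0], 'rearnearbot': [324.0, 225.0], 'griptop': [331.0, 186.0]}
```

The scoop stands flat and upright at the centre. I move clear and check the drum's place.

{"op": "jog_arm", "data": {
  "targets": [
    {"xyz": [-0.2, -0.2, -0.1], "spin": 0},
    {"xyz": [-0.3, -0.4, -0.1], "spin": 0},
    {"xyz": [-0.3, -0.4, 0], "spin": 0},
    {"xyz": [-0.3, -0.4, 0], "spin": 0},
    {"xyz": [-0.2, -0.3, 0], "spin": 0},
    {"xyz": [0, 0, 0], "spin": 0},
    {"xyz": [0, 0, 0], "spin": 0},
    {"xyz": [0, 0, 0], "spin": 0},
    {"xyz": [0, 0, 0], "spin": 0},
    {"xyz": [0, 0, 0], "spin": 0}
  ]
}}

```text
time: 46.35
tool_pos: [463.7, 114.2, 260.4]
tcp_rot: [3.142, 0.0, -0.028]
contact_force: [-0.5, -0.1, -0.3]
grip_width: 73.7
finger_force: 0.0
```

Run:
```python
from h import *
from scipy.optimize import least_squares
b=bot.capture("side"); t=bot.capture("top"); cv2.imwrite("pics/h1.png",b); cv2.imwrite("pics/h1t.png",t)
for n,fs,w in(("side",("side0","h1"),(312,134,380,188)),("top",("top0","h1t"),(385,165,460,245))):
  for f in fs:
    im=cv2.imread(f"pics/{f}.png"); x0,y0,x1,y1=w; s=np.zeros(im.shape[:2],bool); s[y0:y1,x0:x1]=(im.max(2)<60)[y0:y1,x0:x1]
    m=cv2.morphologyEx(s.astype(np.uint8),cv2.MORPH_CLOSE,np.ones((3,3))); c=cv2.convexHull(big(m)); 
    M=cv2.moments(c); ctr=(M["m10"]/M["m00"],M["m01"]/M["m00"]); print(f,cv2.boundingRect(c),np.round(ctr,2),np.round(onz(n,ctr,60),1))
im=b.astype(int); x0,y0,x1,y1=315,134,375,166
ch=np.where(im.max(2)<60,".",np.where((im[...,2]-im[...,0]>40),"~",np.where(im.min(2)>150,"W","g")))[y0:y1,x0:x1]
for r in ch[18::2]: print("".join(r))
for nm,f0,f1 in(("side","side0","h1"),):
    A=cv2.imread(f"pics/{f0}.png").astype(int);d=abs(A-im).max(2)>50
    for k,(u0,v0,u1,v1) in dict(model=(248,178,278,208),jar=(300,315,332,358),bottle=(355,105,380,145),tray=(265,245,372,302),red1=(250,132,302,182),red2=(378,158,434,210)).items(): print(k,d[v0:v1,u0:u1].sum())
```

```text
side0 (323, 137, 45, 47) [345.03 159.49] [ 559.5 -255.6]
h1 (322, 134, 54, 54) [346.95 159.23] [ 553.1 -258.8]
top0 (392, 177, 59, 55) [421.21 204.7 ] [ 562.5 -269.4]
h1t (389, 176, 59, 56) [417.91 203.98] [ 564.3 -260. ]
~~~~~~~g...................ggggggggggggggggggggggggg......g~
~~~~~~~g...................gggggggggggggggggWg.ggg..gg....~~
~~~~~~~g...................ggggggggggggggggggggggg....~..~~~
~~~~~~~g...................gggggggggggggggggggggg.....g..~~~
~~~~~~~g...................ggggggggggggggggggggg...g.ggg~~~~
~~~~~~~g..................gggggggggggggggggWggg.....g~~~~~~~
~~~~~~~g..................ggggggWgggggggggggggg....g~~~~~~~~
model 0
jar 0
bottle 598
tray 261
red1 0
red2 273
```

The drum sits about 9 mm off its start in +y. There is time, so I nudge it back with the closed fingers, well away from the scoop.

{"op": "jog_arm", "data": {
  "gripper": 0,
  "targets": [
    {"xyz": [0.12, 0.3, 0], "spin": 0},
    {"xyz": [0.2, 0.5, 0], "spin": 0},
    {"xyz": [0.25, 0.55, 0], "spin": 0},
    {"xyz": [0.25, 0.55, 0], "spin": 0},
    {"xyz": [0.25, 0.5, 0], "spin": 0},
    {"xyz": [0.16, 0.4, 0], "spin": 0},
    {"xyz": [0.08, 0.21, 0], "spin": 0},
    {"xyz": [0, 0, 0], "spin": 0},
    {"xyz": [0, 0, 0], "spin": 0},
    {"xyz": [0, 0, 0], "spin": 0}
  ]
}}

```text
time: 47.7
tool_pos: [561.5, -127.7, 260.9]
tcp_rot: [-3.142, -0.0, -0.026]
contact_force: [-0.1, 0.2, 0.2]
grip_width: 0.6
finger_force: 0.0
```

{"op": "jog_arm", "data": {
  "targets": [
    {"xyz": [0, 0, 0.4], "spin": 0},
    {"xyz": [0, 0, 0.5], "spin": 0},
    {"xyz": [0, 0, 0.5], "spin": 0},
    {"xyz": [0, 0, 0.5], "spin": 0},
    {"xyz": [0, 0, 0.3], "spin": 0},
    {"xyz": [0, 0, 0.1], "spin": 0},
    {"xyz": [0, 0.1, 0], "spin": 0},
    {"xyz": [0, 0.1, 0], "spin": 0},
    {"xyz": [0, 0, 0], "spin": 0},
    {"xyz": [0, 0, 0], "spin": 0}
  ]
}}

```text
time: 48.95
tool_pos: [561.4, -145.2, 77.2]
tcp_rot: [3.141, -0.001, -0.028]
contact_force: [-0.9, -0.1, -0.3]
grip_width: 1.0
finger_force: 0.0
```

Now I push slowly, reading the force.

{"op": "jog_arm", "data": {
  "targets": [
    {"xyz": [0, 0.03, 0], "spin": 0},
    {"xyz": [0, 0.03, 0], "spin": 0},
    {"xyz": [0, 0.03, 0], "spin": 0},
    {"xyz": [0, 0.03, 0], "spin": 0},
    {"xyz": [0, 0.03, 0], "spin": 0},
    {"xyz": [0, 0, 0], "spin": 0},
    {"xyz": [0, 0, 0], "spin": 0},
    {"xyz": [0, 0, 0], "spin": 0},
    {"xyz": [0, 0, 0], "spin": 0},
    {"xyz": [0, 0, 0], "spin": 0}
  ]
}}

```text
time: 50.2
tool_pos: [560.9, -157.0, 76.6]
tcp_rot: [3.141, -0.0, -0.027]
contact_force: [-0.8, 0.6, 0.1]
grip_width: 0.8
finger_force: 0.0
```

```bash
cat > dr.py <<'E'
from h import *
t=bot.capture("top"); o=bot.get_obs(); print(np.round(o["tool_pos"],1),np.round(o["contact_force"],1))
a=cv2.imread("pics/top0.png"); 
for im in(a,cv2.imread("pics/h1t.png"),t):
    # right rim edge: last dark column on rows clear of the arm
    m=(im.max(2)<60); print([int(np.flatnonzero(m[v,400:462]).max()+400) for v in(190,195,200,205,210,215,220)],[int(np.flatnonzero(m[v,385:440]).min()+385) for v in(195,200,205,210,215)])
E
python3 dr.py
```

```text
[ 560.9 -156.9   76.6] [-0.4 -1.3 -0.3]
[446, 449, 450, 450, 449, 448, 445] [395, 393, 392, 392, 394]
[443, 445, 447, 447, 446, 444, 440] [392, 389, 389, 389, 391]
[443, 445, 447, 447, 446, 444, 440] [437, 434, 431, 436, 391]
```

{"op": "jog_arm", "data": {
  "targets": [
    {"xyz": [0, 0.04, 0], "spin": 0},
    {"xyz": [0, 0.04, 0], "spin": 0},
    {"xyz": [0, 0.04, 0], "spin": 0},
    {"xyz": [0, 0.03, 0], "spin": 0},
    {"xyz": [0, 0, 0], "spin": 0},
    {"xyz": [0, 0, 0], "spin": 0},
    {"xyz": [0, 0, 0], "spin": 0},
    {"xyz": [0, 0, 0], "spin": 0},
    {"xyz": [0, 0, 0], "spin": 0},
    {"xyz": [0, 0, 0], "spin": 0}
  ]
}}

```text
time: 51.5
tool_pos: [560.5, -167.6, 76.5]
tcp_rot: [-3.139, 0.001, -0.027]
contact_force: [0.1, 5.9, 1.5]
grip_width: 0.3
finger_force: 3.2
```

```bash
python3 dr.py
```

```text
[ 560.5 -167.6   76.5] [0.1 5.7 1.7]
[446, 449, 450, 450, 449, 448, 445] [395, 393, 392, 392, 394]
[443, 445, 447, 447, 446, 444, 440] [392, 389, 389, 389, 391]Traceback (most recent call last):
  File "dr.py", line 6, in <module>
    m=(im.max(2)<60); print([int(np.flatnonzero(m[v,400:462]).max()+400) for v in(190,195,200,205,210,215,220)],[int(np.flatnonzero(m[v,385:440]).min()+385) for v in(195,200,205,210,215)])
                                                                                                                     ~~~~~~~~~~~~~~~~~~~~~~~~~~~~~~~~^^
    return umr_minimum(a, axis, None, out, keepdims, initial, where)
ValueError: zero-size array to reduction operation minimum which has no identity
```

{"op": "jog_arm", "data": {
  "targets": [
    {"xyz": [0, 0.03, 0], "spin": 0},
    {"xyz": [0, 0.03, 0], "spin": 0},
    {"xyz": [0, 0.02, 0], "spin": 0},
    {"xyz": [0, 0, 0], "spin": 0},
    {"xyz": [0, -0.1, 0], "spin": 0},
    {"xyz": [0, -0.15, 0], "spin": 0},
    {"xyz": [0, -0.1, -0.2], "spin": 0},
    {"xyz": [0, 0, -0.5], "spin": 0},
    {"xyz": [0, 0, -0.6], "spin": 0},
    {"xyz": [0, 0, -0.6], "spin": 0}
  ]
}}

```text
time: 52.8
tool_pos: [561.1, -146.9, 231.4]
tcp_rot: [3.141, -0.001, -0.027]
contact_force: [0.3, -0.8, 0.6]
grip_width: 0.3
finger_force: 0.0
```

{"op": "jog_arm", "data": {
  "targets": [
    {"xyz": [-0.1, -0.3, 0], "spin": 0},
    {"xyz": [-0.2, -0.5, 0], "spin": 0},
    {"xyz": [-0.25, -0.55, 0], "spin": 0},
    {"xyz": [-0.25, -0.55, 0], "spin": 0},
    {"xyz": [-0.2, -0.5, 0], "spin": 0},
    {"xyz": [-0.16, -0.4, 0], "spin": 0},
    {"xyz": [-0.1, -0.3, 0], "spin": 0},
    {"xyz": [0, 0, 0], "spin": 0},
    {"xyz": [0, 0, 0], "spin": 0},
    {"xyz": [0, 0, 0], "spin": 0}
  ]
}}

```text
time: 54.05
tool_pos: [467.5, 102.5, 228.8]
tcp_rot: [3.141, -0.0, -0.028]
contact_force: [-0.1, -0.1, -0.6]
grip_width: 0.3
finger_force: 0.0
```

```bash
python3 dr.py; python3 mt.py k1 -0.027 | sed -n '1p;8p;18p;32,34p;48,50p;62p'
python3 - <<'E'
from h import *
b=bot.capture("side").astype(int); t=bot.capture("top").astype(int)
w=(t.min(2)>125)&(t[...,2]>=t[...,0]); n,l,s,c=cv2.connectedComponentsWithStats(w.astype(np.uint8)[165:245,385:460]); print("white in drum top view",[(s[i,4],np.round(c[i]+[385,165])) for i in range(1,n) if s[i,4]>3])
E
```

```text
[467.5 102.5 228.7] [-0.1  0.2 -0.1]
[446, 449, 450, 450, 449, 448, 445] [395, 393, 392, 392, 394]
[443, 445, 447, 447, 446, 444, 440] [392, 389, 389, 389, 391]
[448, 450, 452, 452, 451, 449, 446] [397, 395, 394, 394, 395]
[467.5 102.5 228.7] [-0.1  0.2 -0.1] 54.1
186 ~~~~~~~~~~~~~~~~~~~~~~:....gggggWggggg:::...............~~~~~~~~~~~~~~~~~~~~~~~~
196 ~~~~~~~~~~~~~~~~~~~~~~.........~~~~~~~~~~~~~~~~~~~~ggg~~~~~~~~~~~~~~~~:~~~~:~~~~
210 ~~~~~~~~~~:...........g::::::ggggggggggggggggggggggggggg:...............~~~~~~~~
211 ~~~~~~~~~~...........:g:::::gggggggggggggggggggggggggggg:..............:~~~~~~~~
212 ~~~~~~~~~:...........g:.:::gggggggggggggggggggggggggggg:...............~~~~~~~~~
226 ~~~:..........................:ggggggggggg:gggggggg:...............~~~~~~~~~~~~~
227 ~~~~~::...........................::ggggggggggggggg................~~~~~~~~~~~~~
228 ~~~~~~~~~~~............................:::gggggggg:................~~~~~~~~~~~~~
{'lipfar': [361.0, 210.0], 'lipnear': [354.0, 230.0], 'wfn': [347.0, 222.0], 'wff': [354.0, 202.0], 'rearneartop': [324.0, 216.0], 'rearnearbot': [324.0, 225.0], 'griptop': [331.0, 186.0]}
white in drum top view [(np.int32(16), array([400., 205.])), (np.int32(52), array([434., 211.])), (np.int32(50), array([425., 216.])), (np.int32(80), array([431., 223.])), (np.int32(7), array([441., 241.])), (np.int32(22), array([452., 242.]))]
```

```bash
python3 -c "
from plant import bot
print(bot.close_job())"
```

```text
the job is handed in; nothing more can be done
None
```

I handed the job in at about 54 s without a verdict coming back: the pellets are in the black drum (eight by weight on the scoop, none seen in later checks of tray or bench), the empty scoop stands upright mid-mat, and the drum, knocked about 9 mm while tipping, was nudged back to about 4 mm from its start.

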